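# Push the sample boat home in the tube furnace

## Task

Draw the boat pusher (the long tool with the square handle) up out of its upright holder, lay it gently on the open bench and let go, then take it again from above so that it stays level, and with its foot push the ceramic boat along the trough into the furnace tunnel, fully home against the sprung buffer plate, without ramming the plate or touching the boat with the gripper. Then lay the pusher flat on the bench, let go, and leave everything else as it stands.

Things in the scene. Friction and masses are not known exactly. Their poses are not given: they have to be found in the camera images.
- pusher: Boat pusher, 200 mm long, the only tool with a SQUARE handle. Origin: centre of its foot's end face; z runs along it to the handle. Steel foot 20 x 20 x 15 mm, rod 10 mm thick and 100 mm long, then black handle 20 x 20 mm, 85 mm long, flats square to x and y. 130 g. Starts foot down, leaning about 0.2 rad in an upright holder. Lying flat, its axis is 10 mm high.
- pusher_handle (a point): Point on the pusher's axis in the handle, 155 mm from the foot's end face (45 mm from the handle's end).
- boat: White ceramic combustion boat: open tray 70 mm long (its y axis), 34 mm wide (x), 24 mm high, walls 5 mm. Origin at the centre of its underside. It starts in the trough in front of the furnace tunnel, about 140 g.
- analyser: White analyser, 360 mm wide (x), 340 deep (towards -y), 250 high, fixed. Origin on the bench under the middle of its front face, which is the plane y = 0 and looks along +y. A steel trough stands out 90 mm from that face (y 0 to 0.09), floor 35 mm above the bench, 42 mm wide between side walls that rise 8 mm above the floor.
- mouth (a point): Centre of the tunnel's mouth, on the trough floor in the plane of the front face, axes as the analyser's. The tunnel is 46 mm wide, 47 mm high, its floor level with the trough; it runs along -y. The sprung buffer plate's face stands 95 mm inside. A boat that is fully home has its origin 60 mm inside (its rear wall 25 mm inside).
- buffer (a joint): Sprung buffer plate at the end of the tunnel: 0 at rest, grows as it is pressed inwards, m (range 0 to 0.025, spring 400 N/m, no preload).
- holder_a: Upright steel tube holder, loose, 0.8 kg, 100 mm high, outer diameter 51 mm, inner 42 mm, on a disc foot of 84 mm diameter; inner floor 8 mm up. Origin at the centre of its underside. It holds the pusher.
- holder_b: Same holder; it holds the spatula.
- holder_c: Same holder; it holds the tamper.
- spatula: Flat-bladed spatula, 175 mm long, slim round black handle of 14 mm diameter, blade down in its holder. Origin at the blade's end, z along the tool. Bystander.
- tamper: Tamper, 182 mm long, round black handle with a ball of 28 mm on top, foot down in its holder. Origin at the foot's end, z along the tool. Bystander.
- flask_big: Conical glass flask, 76 mm wide, 122 mm high, origin under its centre. Bystander.
- flask_small: Conical glass flask, 65 mm wide, 104 mm high, origin under its centre. Bystander.
- beaker: Glass beaker, 80 mm wide, 105 mm high, origin under its centre. Bystander.
- jar: Jar with a lid, 68 mm wide, 85 mm high, origin under its centre. Bystander.
- mouse: White computer mouse, 60 mm wide, 32 mm high, origin under its centre. Bystander.
Not all that is in view belongs to the job. What is shaped like the pusher but blue is not meant.

How it is judged:
By the outcome, as a careful person would: the job done as asked, in the order asked, and still so for the second after the job is handed in, with the robot touching nothing.
It also fails if it takes over 66 s, if anything falls off the work surface, if the arm or the gripper's body presses on something with over 40 N, if the wrist force passes 120 N, or if a joint passes its speed limit or range.

## Robot

A 6-joint arm with a two-finger parallel gripper is mounted at the origin on the work surface. World frame = base frame: x ahead of the robot, y to its left, z up, the work surface at z = 0. Lengths are in m, angles in rad, forces in N, time in s.
With the tool pointing down it reaches from about 0.325 to 0.775 m from the base axis. Payload 9.3 kg.
Tool frame: the origin (TCP) lies midway between the tips of the shut fingers; the grasp point (between the pads) lies 19 mm behind it; z points along the fingers, y is the line along which they close (so a half turn about z gives the same grasp; the last joint's range is limited). The gripper opens to 85 mm and grips with 20 to 120 N. Pads are 22 mm wide; open, the fingers measure 114 mm over their backs; the gripper's body (76 mm by 85 mm) begins 54 mm behind the grasp point. The pads swing forward as they close: fully open they stand 13 mm farther back than shut.
Start: joints at [1.068, 0.259, 0.021, 1.334, 0, 1.418], TCP at [0.188, 0.517, 0.231] pointing down, gripper open.
Joint ranges: [-3.04, 3.04], [-0.91, 1.82], [-1.04, 1.36], [-1.92, 1.95], [-1.52, 1.45], [-3.14, 3.14]. Speed limits (rad/s): [2.22, 2.22, 2.79, 3.14, 3.14, 3.14].

## Interface

Orientations are given as a unit quaternion [w, x, y, z].
In Python, from cell import arm gives the robot as it stands.
- The arm moves only by the tool play_rows, never from a script. Its argument "moves" is a list of rows, each an object of numbers: "gripper": the finger opening in mm, from 0 to 85.4; "tx", "ty", "tz": the shift along the tool's x, y, z in mm; "ax", "ay", "az": the turn, a rotation vector about the tool's x, y, z in rad. In form: [{"gripper": .., "tx": .., "ty": .., "tz": .., "ax": .., "ay": .., "az": ..}, ...]. A call has 1 to 10 rows; each row shifts and turns the commanded pose from where the row before left it, along the tool's axes as they then stand; what a row does not reach is not made up. A row lasts 1/8 s, in which the tool goes at most 62.5 mm and 10.7 degrees, less where a joint would pass 70% of its speed; a pose out of reach is approached as far as the arm can. A call with a gripper value outside its range is refused whole. The fingers move at their own pace and stop on an object; "squeeze" is the grip in N (left out, the last holds). Time passes only in rows, so rows that do not move let the fingers close. It gives the time, the measured TCP pose, the force, the opening and the grip force at its end, in the units of the state.
- arm.get_state(): the state, without advancing time (a new reading comes with each control period).
- arm.camera(name): name is "scene" or "top"; returns (picture, depth): 384x512x3 uint8, red, green, blue; 384x512 float32, m along the optical axis (not along the pixel's ray), 0 where there is no reading.
- arm.camera_params(name): a dict with "intrinsics" (3x3 intrinsics, pixels), "R" (3x3) and "t" (3): a world point X has camera coordinates R X + t. Camera axes: x right, y down, z forward; pixel columns grow to the right and rows downward; lengths in m; the calibration is good to about 2 mm. A picture is of the moment at which its call begins. camera_params takes no time and is no camera call.
- arm.sign_off(): hands the job in; it is judged then, once.
The state is a dict: "clock": time; "qpos": joint angles; "qd": joint speeds; "tau": joint torques, N m; "eef_pos": TCP position; "orientation": TCP orientation; "contact_force": force on the tool from outside, world axes, zero at the start; "torque": the same for the moment, N m; "gripper_width": opening from 0.0 (shut) to 1.0 (fully open); "grip_force": force on a finger pad.
Only numpy, scipy, OpenCV 4.12 (cv2) and the standard library are available. Lean on these libraries where they do the work, as an engineer would, in place of code of your own. Each camera call takes 0.05 s, during which the arm holds its last target. There are 200 camera calls.

## Working session

There is one attempt and no reset: what is moved stays moved. The work goes in short steps, Python scripts to look and compute and a tool call to move; the robot and the scene stay as the last step left them, time stands still between calls to the robot, and variables do not carry over. Pictures are saved under pics/ and viewed, at most 11 in all, crops included, and the job is handed in when it is done.

Besides the shell and the picture viewer there is one more tool, called after "Emit:" by a JSON object that holds its "fn" and its "kwargs". play_rows: Moves the arm, as the interface text tells. Its arguments: {"type":"object","properties":{"moves":{"type":"array"},"squeeze":{"type":"number"}},"required":["moves"]}

```bash
mkdir -p pics; ls
python3 - <<'E'
from cell import arm
import cv2,numpy as np
for n in("scene","top"):
    p,d=arm.camera(n); np.savez(f"pics/{n}0.npz",p=p,d=d)
    cv2.imwrite(f"pics/{n}0.png",p[:,:,::-1]); c=arm.camera_params(n)
    print(n,np.round(c["intrinsics"],1).tolist(),np.round(c["R"],3).tolist(),np.round(c["t"],3), (d>0).mean())
s=arm.get_state();print(s)
E
```

```text
pics
scene [[397.7, 0.0, 261.3], [0.0, 397.7, 190.8], [0.0, 0.0, 1.0]] [[-0.558, 0.829, 0.016], [0.661, 0.457, -0.595], [-0.501, -0.322, -0.803]] [ 0.206 -0.314  1.695] 0.995941162109375
top [[486.5, 0.0, 249.1], [0.0, 486.5, 194.4], [0.0, 0.0, 1.0]] [[0.003, -1.0, 0.007], [-0.988, -0.004, -0.154], [0.154, -0.007, -0.988]] [0.072 0.545 1.833] 0.9960683186848959
{'clock': 0.1, 'qpos': array([ 1.06840337e+00,  2.59168771e-01,  2.08275236e-02,  1.33369106e+00,
       -7.19054192e-06,  1.41817693e+00]), 'qd': array([ 0.00058604, -0.00014945,  0.00330593, -0.00023556, -0.00049914,
        0.00030447]), 'tau': array([ 3.81109639e-03, -5.56692731e+01,  3.45070016e+01,  1.15589579e-02,
       -2.16919261e-04,  1.32037666e-06]), 'eef_pos': array([0.1883717 , 0.51647046, 0.23070477]), 'orientation': array([-1.95392885e-04,  1.73996609e-01,  9.84746058e-01, -5.86299791e-04]), 'contact_force': array([-0.34531853, -0.41417296, -0.13294812]), 'torque': array([-0.00783958, -0.03145403, -0.00148066]), 'grip_force': 0.0, 'gripper_width': 0.9999952036034736}
```

View pics/scene0.png

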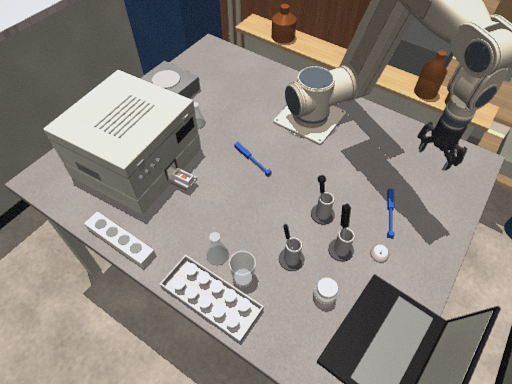

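View pics/top0.png

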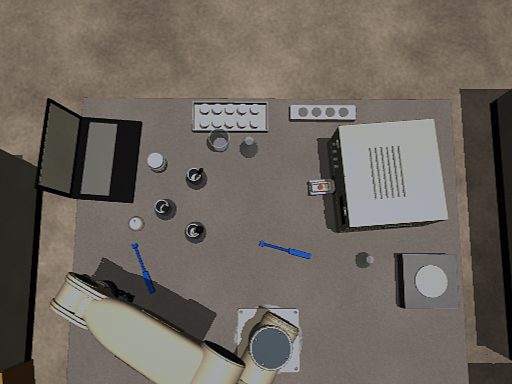

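The scene view shows three black-handled tools in holders: (345,216) thick handle, (322,185) with a ball (tamper), and (287,233) slim (spatula). Two blue look-alikes lie at (252,158) and (391,212). The analyser's trough with the boat is at (183,178), which is (320,187) in the top view. My choice is (345,216), and I'll check it in a crop.

```bash
cat > h.py <<'E'
import numpy as np,cv2
from cell import arm
def load(n,k=0):
    z=np.load(f"pics/{n}{k}.npz"); return z["p"],z["d"]
def snap(n,k):
    p,d=arm.camera(n); np.savez(f"pics/{n}{k}.npz",p=p,d=d); return p,d
def cloud(n,d):
    c=arm.camera_params(n);K,R,t=[np.array(c[k]) for k in("intrinsics","R","t")]
    v,u=np.mgrid[:d.shape[0],:d.shape[1]]
    P=np.stack([(u-K[0,2])/K[0,0]*d,(v-K[1,2])/K[1,1]*d,d],-1)
    return (P-t)@R
def proj(n,X):
    c=arm.camera_params(n);x=np.array(c["R"])@X+c["t"];y=np.array(c["intrinsics"])@x;return y[:2]/y[2]
def ray(n,u,v):
    c=arm.camera_params(n);R=np.array(c["R"]);o=-R.T@c["t"]
    dd=R.T@np.linalg.inv(c["intrinsics"])@np.array([u,v,1.]);return o,dd/np.linalg.norm(dd)
def onz(n,u,v,z):
    o,d=ray(n,u,v);return o+d*(z-o[2])/d[2]
def tri(a,b):
    A=np.zeros((3,3));B=np.zeros(3)
    L=[ray("scene",*a),ray("top",*b)]
    for o,d in L:
        M=np.eye(3)-np.outer(d,d);A+=M;B+=M@o
    X=np.linalg.solve(A,B)
    return X,[np.linalg.norm(np.cross(X-o,d)) for o,d in L]
E
python3 - <<'E'
from h import *
p,d=load("scene");q,e=load("top")
a=cv2.resize(p[160:280,265:400],None,fx=4,fy=4,interpolation=cv2.INTER_CUBIC)
b=cv2.resize(q[150:260,135:225],None,fx=4,fy=4,interpolation=cv2.INTER_CUBIC)
w=np.zeros((480,560,3),np.uint8);w[:,:540]=a[:480]
cv2.imwrite("pics/crop1.png",w[:,:,::-1])
c=cv2.resize(p[140:220,130:230],None,fx=4,fy=4,interpolation=cv2.INTER_CUBIC)
e2=cv2.resize(q[140:240,300:400],None,fx=4,fy=4,interpolation=cv2.INTER_CUBIC)
w=np.zeros((600,800,3),np.uint8);w[:440,:360]=b;w[:400,400:800]=e2;
w2=cv2.resize(c,(266,200));w[400:,400:666]=w2
cv2.imwrite("pics/crop2.png",w[:,:,::-1])
C=cloud("scene",d);T=cloud("top",e)
print("table",np.median(C[:,:,2][C[:,:,2]<.02]),np.median(T[:,:,2][T[:,:,2]<.02]))
for u,v in[(345,210),(345,225),(322,182),(287,232),(183,178),(342,236)]:print(u,v,C[v,u].round(3))
for u,v in[(199,228),(164,207),(197,174),(320,187)]:print("top",u,v,T[v,u].round(3))
E
```

```text
table -0.002666916665146373 -0.45850419561080324
345 210 [0.485 0.372 0.201]
345 225 [0.488 0.387 0.136]
322 182 [0.413 0.259 0.176]
287 232 [0.62  0.258 0.153]
183 178 [ 0.59  -0.187  0.061]
342 236 [0.492 0.39  0.078]
top 199 228 [0.402 0.251 0.184]
top 164 207 [0.474 0.373 0.205]
top 197 174 [0.615 0.272 0.087]
top 320 187 [ 0.574 -0.199  0.049]
```

View pics/crop1.png

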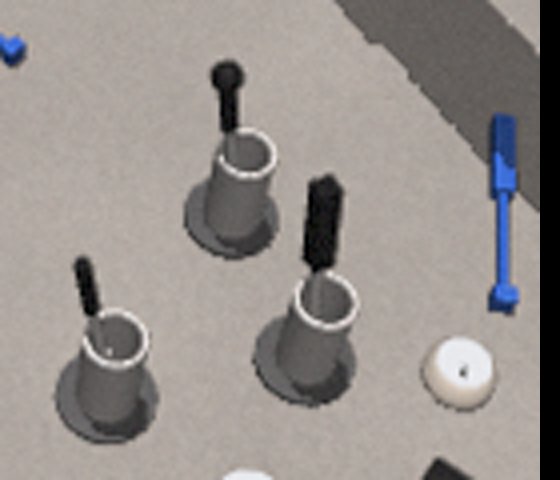

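View pics/crop2.png

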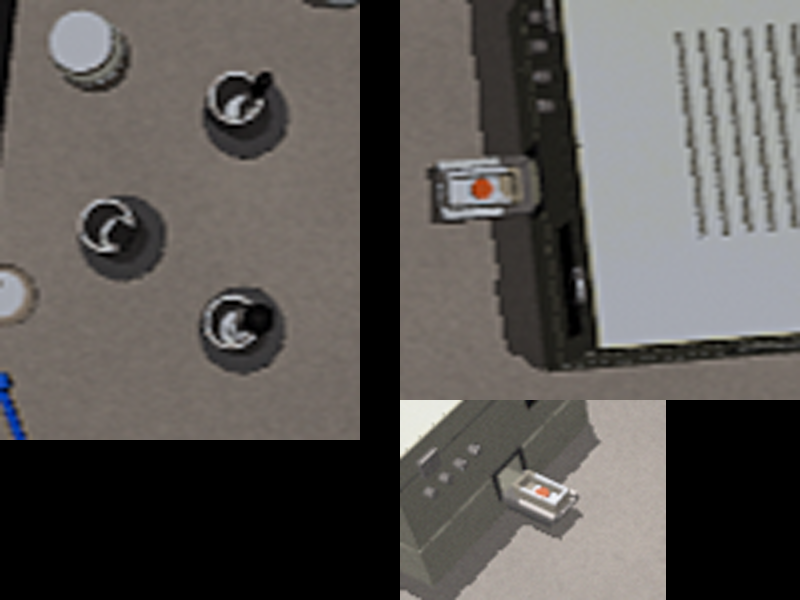

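Picture check: in crop1 the tool at (322,225) has a thick, square-ended black handle, so it is the pusher. The one at (228,78) has a ball and the one at (87,285) is thin. Crop2 shows the white boat in the trough with an orange sample in it, and trough walls on both sides. Next I measure the handle axis and flats, the holder rims, and the analyser, trough and boat.

Run:
```python
from h import *
p,d=load("scene");q,e=load("top")
C=cloud("scene",d);T=cloud("top",e)
np.set_printoptions(suppress=True,precision=4)
# handle masks
def hm(P,p,c=(0.49,.385)):
    return (p.max(-1)<45)&(np.hypot(P[...,0]-c[0],P[...,1]-c[1])<.07)&(P[...,2]>.108)
A=C[hm(C,p)];B=T[hm(T,q)];print(len(A),len(B))
m=hm(C,p);v,u=np.nonzero(m)
for r in range(v.min(),v.max()+1):
    uu=u[v==r]
    if len(uu):print(r,uu.min(),uu.max(),C[r,int(uu.mean())],end=" | ")
print()
m=hm(T,q);v,u=np.nonzero(m)
for r in range(v.min(),v.max()+1):
    uu=u[v==r]
    if len(uu):print(r,uu.min(),uu.max(),[T[r,x].round(3).tolist() for x in (uu.min(),uu.max())])
# rim top points of holders: bright ring in both
for nm,c in(("A",(.49,.39)),("B",(.62,.265)),("C",(.41,.25))):
  for n,P,im in(("scene",C,p),("top",T,q)):
    mm=(np.hypot(P[...,0]-c[0],P[...,1]-c[1])<.06)&(abs(P[...,2]-.1)<.008)&(im.min(-1)>140)
    v,u=np.nonzero(mm)
    if len(v)>6:
        (x,y),ax,_=cv2.fitEllipse(np.c_[u,v].astype(np.float32));print(nm,n,len(v),(x,y),onz(n,x,y,.1),P[mm][:,2].mean())
```

```text
156 31
205 345 347 [0.4717 0.3669 0.2074] | 206 343 348 [0.4728 0.3652 0.2021] | 207 343 349 [0.4795 0.3704 0.2093] | 208 342 349 [0.4829 0.3693 0.2072] | 209 342 349 [0.4837 0.3704 0.2039] | 210 342 349 [0.4846 0.3715 0.2007] | 211 342 349 [0.4847 0.3725 0.1964] | 212 342 349 [0.4844 0.3733 0.1913] | 213 342 348 [0.487  0.3748 0.1905] | 214 342 348 [0.4888 0.3761 0.1885] | 215 342 348 [0.4886 0.377  0.1836] | 216 342 348 [0.488  0.3779 0.1781] | 217 341 348 [0.4867 0.3757 0.169 ] | 218 341 348 [0.49   0.3774 0.1692] | 219 341 348 [0.4886 0.378  0.1624] | 220 341 347 [0.4902 0.3794 0.1601] | 221 341 348 [0.4885 0.38   0.1528] | 222 341 347 [0.49   0.3813 0.1502] | 223 341 347 [0.4909 0.3824 0.1467] | 224 341 347 [0.49   0.3832 0.1405] | 225 342 347 [0.4917 0.3846 0.1383] | 226 343 347 [0.4881 0.3877 0.1305] | 227 343 344 [0.4926 0.3839 0.1271] | 
205 164 164 [[0.48, 0.372, 0.21], [0.48, 0.372, 0.21]]
206 164 166 [[0.477, 0.373, 0.203], [0.476, 0.364, 0.213]]
207 163 168 [[0.473, 0.375, 0.209], [0.474, 0.359, 0.201]]
208 162 168 [[0.47, 0.38, 0.204], [0.469, 0.357, 0.212]]
209 162 168 [[0.466, 0.379, 0.207], [0.467, 0.359, 0.2]]
210 163 167 [[0.469, 0.385, 0.152], [0.463, 0.362, 0.203]]
211 165 166 [[0.46, 0.369, 0.204], [0.461, 0.367, 0.193]]
A scene 63 (346.0809326171875, 234.72508239746094) [0.4947 0.4011 0.1   ] 0.09912712112583363
A top 16 (161.3485107421875, 205.91661071777344) [0.4911 0.4003 0.1   ] 0.09844031902047984
B scene 66 (293.4615478515625, 244.1312255859375) [0.6159 0.2831 0.1   ] 0.09901406809584586
B top 17 (193.7777099609375, 173.89329528808594) [0.6129 0.2824 0.1   ] 0.09884950542212681
C scene 48 (326.4761657714844, 198.026123046875) [0.4053 0.2837 0.1   ] 0.09906352433124503
C top 19 (192.74789428710938, 230.0454559326172) [0.4018 0.2819 0.1   ] 0.10033742952754798
```

Run:
```python
from h import *
np.set_printoptions(suppress=True,precision=4)
p,d=load("scene");q,e=load("top")
C=cloud("scene",d);T=cloud("top",e)
# axis from midline pixels in scene: row-mean, depth-independent plane + top end
mids=[]
for r in range(211,225):
    u=np.arange(335,356);m=(p[r,335:356].max(-1)<60);uu=u[m];mids.append((uu.mean(),r))
mids=np.array(mids);k=np.polyfit(mids[:,1],mids[:,0],1);print("scene midline",k,np.polyval(k,[206,226]))
m=(p.max(-1)<45)&(np.hypot(C[...,0]-.49,C[...,1]-.385)<.07)&(C[...,2]>.13)&(C[...,2]<.195)
v,u=np.nonzero(m);P=C[m];
ax=[np.polyfit(P[:,2],P[:,i],1) for i in(0,1)];print("slopes",ax[0][0],ax[1][0])
s=np.array([ax[0][0],ax[1][0]])
Q=P[:,:2]-s*(P[:,2:]-.16)
cam=ray("scene",345,215)[1];a=cam[:2]/np.linalg.norm(cam[:2]);b=np.array([-a[1],a[0]])
c=np.array([.485,.377]);W=np.c_[(Q-c)@b,(Q-c)@a]*1000
bins=np.arange(-16,16,4)
for lo in bins:
    z=W[(W[:,0]>=lo)&(W[:,0]<lo+4)]
    if len(z)>3:print(lo+2,len(z),z[:,1].mean().round(1),z[:,1].std().round(1))
print("viewdir az",np.degrees(np.arctan2(a[1],a[0])),"lateral range",np.percentile(W[:,0],[1,99]))
# top end face
g=q[198:218,155:176].max(-1);print(g)
print("top end centre",onz("top",165.2,208.2,.206))
```

```text
scene midline [ -0.1143 369.5714] [346.0286 343.7429]
slopes -0.13232787044430155 -0.15954988670310816
-10 20 2.3 2.2
-6 24 -0.6 2.0
-2 22 -4.6 1.7
2 17 -2.7 2.0
6 18 0.8 1.6
10 13 6.2 1.9
viewdir az -168.33991030539087 lateral range [-11.5151  10.9039]
[[114 115 114 112 115 117 117 115 114 116 111 108 116 116 116 115 112 113
  116 116 114]
 [118 115 113 113 119 126 120  93  67  55  46  49  50  55  81 107 116 118
  119 117 114]
 [114 115 125 159 193 180 147 163 192 154  69  55  54  55  55  49  75 114
  122 118 114]
 [109 125 166 157  50  18  18  16  25  94 142 107  55  55  57  57  55  78
  112 120 119]
 [124 155 128   6  28  32  33  31  25  13  84 132  90  46  59  59  58  55
   67 101 122]
 [155 149  38  30  36  38  34  33  33  30  22 130 149  29  52  61  60  57
   54  65 103]
 [135 105  25  37  38  33  33  56  90 100 129 146 121  72  30  54  62  58
   57  50  86]
 [126  37  30  35  36  30  72 165 158  20  46 130 158  90  21  37  55  61
   59  55  66]
 [122  31  28  34  29  56 151 161  47  19  23  24  62  69  26  37  52  61
   59  57  49]
 [121  37  25  32  19 135 181  89   7  25  27
[... 272 characters left out ...]
 17  31  38  34  42  55
   59  57  53]
 [ 65  56 140 173 103  89 162 168 120  77  21  24  28  39  36  34  47  60
   59  55  52]
 [ 68  46  39  71 153 192 194 174 120  77  17  19  31  39  35  42  54  58
   59  53  80]
 [ 91  49  50  51  32   9  11  16  23  29  35  38  37  37  38  51  59  58
   59  46  59]
 [104  72  51  55  56  53  37  26  29  32  34  35  36  42  54  60  59  60
   57  43  84]
 [121  94  50  53  56  57  59  58  46  38  38  42  45  50  60  59  60  56
   46  64 106]
 [118 106  74  54  53  56  55  57  57  57  60  61  59  59  58  57  58  46
   63 109 122]
 [116 119 118  86  50  52  54  54  55  58  58  57  59  56  57  57  49  43
   90 126 119]]
top end centre [0.4692 0.3682 0.206 ]
```

Run:
```python
from h import *
np.set_printoptions(suppress=True,precision=4)
p,d=load("scene");q,e=load("top")
C=cloud("scene",d);T=cloud("top",e)
# front face points from scene cloud: x .45..0.75, y~-.25, z .08-.22
m=(C[...,0]>.42)&(C[...,0]<.78)&(C[...,1]>-.27)&(C[...,1]<-.2)&(C[...,2]>.09)&(C[...,2]<.23)
P=C[m]
for _ in range(4):
    k=np.linalg.lstsq(np.c_[P[:,0],P[:,2],np.ones(len(P))],P[:,1],rcond=None)[0]
    r=P[:,1]-np.c_[P[:,0],P[:,2],np.ones(len(P))]@k;P=P[abs(r)<2*r.std()]
print("front y=",k,r.std(),len(P),"x range",np.percentile(P[:,0],[0.5,99.5]))
# analyser top corners from depth
for n,X,im in(("scene",C,p),("top",T,q)):
    m=((X[...,2]>.235)&(X[...,2]<.265)&(X[...,1]<-.2)&(X[...,0]>.3)).astype(np.uint8)
    c=max(cv2.findContours(m,0,2)[0],key=cv2.contourArea)
    for uv in cv2.boxPoints(cv2.minAreaRect(np.array([[onz(n,*x[0],.25)[:2]*1000] for x in c],np.float32))):print(n,uv)
# trough and boat by brightness/orange
for n,X,im in(("scene",C,p),("top",T,q)):
    hsv=cv2.cvtColor(im,cv2.COLOR_RGB2HSV)
    roi=(X[...,0]>.5)&(X[...,0]<.68)&(X[...,1]>-.3)&(X[...,1]<-.1)
    o=roi&(hsv[...,1]>150)&(hsv[...,0]<20)&(hsv[...,2]>120);v,u=np.nonzero(o);print(n,"orange",u.mean(),v.mean(),X[o].mean(0))
    w=roi&(im.min(-1)>200)&(X[...,2]>.03)&(X[...,2]<.08);v,u=np.nonzero(w)
    print(" white",len(v),u.min(),u.max(),v.min(),v.max(),X[w].mean(0),np.percentile(X[w],[5,95],axis=0).tolist())
    h=roi&(X[...,2]>.025)&(X[...,2]<.09)&(X[...,1]>k[0]*X[...,0]+k[2]+.01)
    r=cv2.minAreaRect(X[h][:,:2].astype(np.float32)*1000);print(" rect",r,np.percentile(X[h][:,2],[2,50,98]))
g=q[180:196,302:336].min(-1)
for r,row in enumerate(g):print(180+r,' '.join(f"{x:3d}" for x in row))
# blue tools & bench
hsv=cv2.cvtColor(q,cv2.COLOR_RGB2HSV);b=(hsv[...,0]>105)&(hsv[...,0]<130)&(hsv[...,1]>150)&(hsv[...,2]>90)
nl,l,st,ce=cv2.connectedComponentsWithStats(b.astype(np.uint8))
for i in range(1,nl):
    if st[i,4]>15:
        x,y,w,h=st[i,:4];print("blue",onz("top",x,y,.01)[:2],onz("top",x+w,y+h,.01)[:2])
```

```text
front y= [ 0.0803  0.0014 -0.2979] 0.0014380952838209053 1949 x range [0.4224 0.7619]
scene [ 404.1158 -252.1999]
scene [ 432.9203 -601.4464]
scene [ 798.1364 -571.3246]
scene [ 769.3318 -222.0781]
top [ 400.0546 -261.5885]
top [ 428.2946 -603.404 ]
top [ 786.9733 -573.7709]
top [ 758.7333 -231.9554]
scene orange 183.4 176.6 [ 0.5769 -0.1989  0.0466]
 white 67 175 195 170 186 [ 0.5806 -0.1899  0.051 ] [[0.5602968457792252, -0.2160814969483943, 0.037877163599424626], [0.6036621892987034, -0.16776631861691324, 0.06118536067817712]]
 rect ((578.3379516601562, -199.43820190429688), (60.04572677612305, 80.85084533691406), 7.061264991760254) [0.0278 0.0441 0.0614]
top orange 320.0 186.5 [ 0.5766 -0.1999  0.044 ]Traceback (most recent call last):
  File "<stdin>", line 23, in <module>
    return umr_minimum(a, axis, None, out, keepdims, initial, where)
ValueError: zero-size array to reduction operation minimum which has no identity
```

```bash
cat >> h.py <<'E'
from scipy.spatial.transform import Rotation as Ro
def cur():
    s=arm.get_state();o=s["orientation"];return s["eef_pos"],Ro.from_quat([o[1],o[2],o[3],o[0]])
def plan(pos,R,n,frm=None):
    p0,R0=frm or cur();r=(R0.inv()*R).as_rotvec()
    print("dist",np.round(np.array(pos)-p0,4),"turn/row deg",np.degrees(np.linalg.norm(r)/n))
    for i in range(n):
        t=(R0*Ro.from_rotvec(r*i/n)).inv().apply((np.array(pos)-p0)/n)*1000
        print(np.round(t,1).tolist(),end=" ")
    print("rot",np.round(r/n,4).tolist())
def frame(y,z):
    z=np.array(z)/np.linalg.norm(z);y=np.array(y)-np.dot(y,z)*z;y/=np.linalg.norm(y)
    return Ro.from_matrix(np.c_[np.cross(y,z),y,z])
u=np.array([-.137,-.1515,.979]);c=np.array([.586,.7845,.203]);w=np.cross(c,u)
P=np.array([.476,.3755,.162])
zt=-.5*u+.866*w;RG=frame(c,zt)
E
python3 - <<'E'
from h import *
plan(P-.11*zt,RG,8)
E
```

```text
dist [ 0.204  -0.092  -0.0166] turn/row deg 8.214375654254521
[-27.9, -2.1, 2.1] [-27.4, -0.8, 5.8] [-26.4, 0.4, 9.5] [-24.8, 1.6, 13.0] [-22.7, 2.6, 16.2] [-20.2, 3.6, 19.1] [-17.2, 4.4, 21.7] [-13.9, 5.0, 23.8] rot [-0.0037, -0.1356, 0.0465]
```

Emit:
{"fn": "play_rows", "kwargs": {"moves": [{"gripper": 60, "tx": -28, "ty": -2, "tz": 2, "ax": -0.004, "ay": -0.136, "az": 0.047}, {"gripper": 60, "tx": -27.4, "ty": -1, "tz": 6, "ax": -0.004, "ay": -0.136, "az": 0.047}, {"gripper": 60, "tx": -26.4, "ty": 0.4, "tz": 9.5, "ax": -0.004, "ay": -0.136, "az": 0.047}, {"gripper": 60, "tx": -25, "ty": 1.6, "tz": 13, "ax": -0.004, "ay": -0.136, "az": 0.047}, {"gripper": 60, "tx": -22.7, "ty": 2.6, "tz": 16, "ax": -0.004, "ay": -0.136, "az": 0.047}, {"gripper": 60, "tx": -20, "ty": 3.6, "tz": 19, "ax": -0.004, "ay": -0.136, "az": 0.047}, {"gripper": 60, "tx": -17, "ty": 4.4, "tz": 21.7, "ax": -0.004, "ay": -0.136, "az": 0.047}, {"gripper": 60, "tx": -14, "ty": 5, "tz": 24, "ax": -0.004, "ay": -0.136, "az": 0.047}, {"gripper": 60}]}}

```text
$.moves[8]: bad value
```

Run:
```python
from h import *
s=arm.get_state();print(s["qpos"].round(3),s["clock"])
plan(P-.11*zt,RG,2);print(cur()[0])
```

```text
[ 1.068  0.259  0.021  1.334 -0.     1.418] 0.1
dist [ 0.204  -0.092  -0.0166] turn/row deg 32.857502617018085
[-111.6, -8.3, 8.3] [-91.0, 10.6, 64.8] rot [-0.0148, -0.5422, 0.1862]
[0.1883717  0.51647046 0.23070477]
```

All keys are needed in every row.

Emit:
{"fn": "play_rows", "kwargs": {"moves": [{"gripper": 60, "tx": -28, "ty": -2, "tz": 2, "ax": -0.004, "ay": -0.136, "az": 0.047}, {"gripper": 60, "tx": -27.4, "ty": -1, "tz": 6, "ax": -0.004, "ay": -0.136, "az": 0.047}, {"gripper": 60, "tx": -26.4, "ty": 0.4, "tz": 9.5, "ax": -0.004, "ay": -0.136, "az": 0.047}, {"gripper": 60, "tx": -25, "ty": 1.6, "tz": 13, "ax": -0.004, "ay": -0.136, "az": 0.047}, {"gripper": 60, "tx": -22.7, "ty": 2.6, "tz": 16, "ax": -0.004, "ay": -0.136, "az": 0.047}, {"gripper": 60, "tx": -20, "ty": 3.6, "tz": 19, "ax": -0.004, "ay": -0.136, "az": 0.047}, {"gripper": 60, "tx": -17, "ty": 4.4, "tz": 21.7, "ax": -0.004, "ay": -0.136, "az": 0.047}, {"gripper": 60, "tx": -14, "ty": 5, "tz": 24, "ax": -0.004, "ay": -0.136, "az": 0.047}, {"gripper": 60, "tx": 0, "ty": 0, "tz": 0, "ax": 0, "ay": 0, "az": 0}]}}

```text
clock: 1.23
eef_pos: [0.3923, 0.4238, 0.2122]
orientation: [0.509, 0.32, 0.796, -0.077]
contact_force: [0.5, -0.2, 0.3]
gripper_width: 0.7
grip_force: 0.0
```

Run:
```python
from h import *
s=arm.get_state();print(s["qpos"].round(3),s["clock"])
plan(P-.11*zt,RG,2);print(cur()[0])
p,d=snap("scene",1);q,e=snap("top",1)
a=cv2.resize(p[110:270,240:440],None,fx=3,fy=3,interpolation=cv2.INTER_CUBIC)
cv2.imwrite("pics/c3.png",a[:,:,::-1])
```

```text
[ 1.132  0.441 -0.171  1.133 -1.072  2.001] 1.225
dist [0.0001 0.0007 0.0019] turn/row deg 0.11684156533219528
[-0.7, 0.5, -0.6] [-0.7, 0.5, -0.6] rot [-0.001, 0.0017, -0.0004]
[0.39230722 0.42376424 0.21219011]
```

View pics/c3.png

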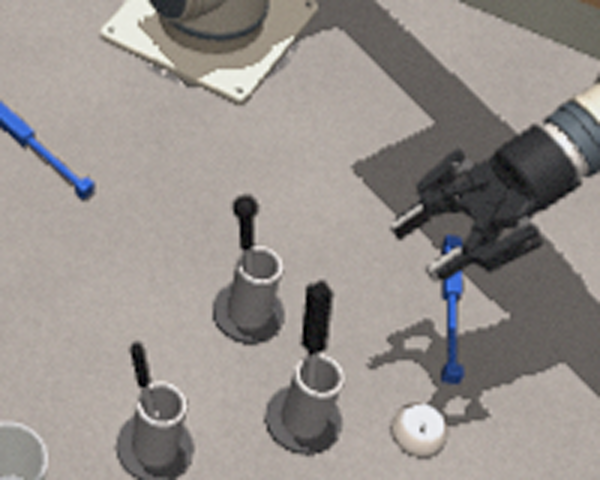

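The view shows the open fingers at (420,245) aimed at the pusher handle at (317,315), with clear space in between. I advance and close.

Emit:
{"fn": "play_rows", "kwargs": {"moves": [{"gripper": 60, "tx": 0, "ty": 0, "tz": 30, "ax": 0, "ay": 0, "az": 0}, {"gripper": 60, "tx": -1, "ty": 1, "tz": 30, "ax": 0, "ay": 0, "az": 0}, {"gripper": 60, "tx": 0, "ty": 0, "tz": 30, "ax": 0, "ay": 0, "az": 0}, {"gripper": 60, "tx": 0, "ty": 0, "tz": 20, "ax": 0, "ay": 0, "az": 0}, {"gripper": 60, "tx": 0, "ty": 0, "tz": 10, "ax": 0, "ay": 0, "az": 0}, {"gripper": 30, "tx": 0, "ty": 0, "tz": 0, "ax": 0, "ay": 0, "az": 0}, {"gripper": 30, "tx": 0, "ty": 0, "tz": 0, "ax": 0, "ay": 0, "az": 0}], "squeeze": 30}}

```text
clock: 2.2
eef_pos: [0.4843, 0.3719, 0.1605]
orientation: [0.509, 0.321, 0.795, -0.074]
contact_force: [-0.6, -0.4, -0.6]
gripper_width: 0.354
grip_force: 0.0
```

Run:
```python
from h import *
p,R=cur();print(p,p-(P+.01*zt),arm.get_state()["contact_force"])
p,d=snap("scene",2);q,e=snap("top",2)
a=cv2.resize(p[180:260,300:400],None,fx=5,fy=5,interpolation=cv2.INTER_CUBIC)
b=cv2.resize(q[170:250,120:180],None,fx=5,fy=5,interpolation=cv2.INTER_CUBIC)
cv2.imwrite("pics/c4.png",np.hstack([a,b])[:,:,::-1])
```

```text
[0.48431303 0.37191112 0.16053333] [0.0007106  0.00086265 0.00326641] [-0.6421844  -0.38821021 -0.64146372]
```

View pics/c4.png

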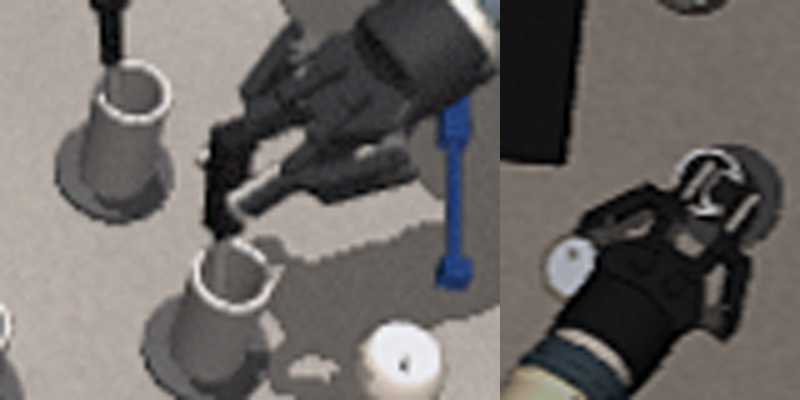

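The pads stand on both sides of the handle, at (210,160) and (245,200) in the left half. Now I close.

Emit:
{"fn": "play_rows", "kwargs": {"moves": [{"gripper": 10, "tx": 0, "ty": 0, "tz": 0, "ax": 0, "ay": 0, "az": 0}, {"gripper": 10, "tx": 0, "ty": 0, "tz": 0, "ax": 0, "ay": 0, "az": 0}, {"gripper": 10, "tx": 0, "ty": 0, "tz": 0, "ax": 0, "ay": 0, "az": 0}, {"gripper": 10, "tx": 0, "ty": 0, "tz": 0, "ax": 0, "ay": 0, "az": 0}], "squeeze": 60}}

```text
clock: 2.8
eef_pos: [0.4847, 0.3713, 0.1598]
orientation: [0.509, 0.321, 0.795, -0.074]
contact_force: [-1.5, -0.6, 5.4]
gripper_width: 0.219
grip_force: 59.8
```

Run:
```python
from h import *
p0,R=cur()
print("lift along u");plan(p0+.2*u,R,8)
```

```text
lift along u
dist [-0.0274 -0.0303  0.1958] turn/row deg 0.0
[-21.7, 0.1, -12.4] [-21.7, 0.1, -12.4] [-21.7, 0.1, -12.4] [-21.7, 0.1, -12.4] [-21.7, 0.1, -12.4] [-21.7, 0.1, -12.4] [-21.7, 0.1, -12.4] [-21.7, 0.1, -12.4] rot [0.0, 0.0, 0.0]
```

Run:
```python
from h import *
p0,R=cur()
plan(p0+[-.004,.0015,.04],R,2);plan(p0+[0,0,.12],R,5)
```

```text
dist [-0.004   0.0015  0.04  ] turn/row deg 0.0
[-16.3, 3.6, -11.3] [-16.3, 3.6, -11.3] rot [0.0, 0.0, 0.0]
dist [0.   0.   0.12] turn/row deg 0.0
[-20.6, 5.0, -11.3] [-20.6, 5.0, -11.3] [-20.6, 5.0, -11.3] [-20.6, 5.0, -11.3] [-20.6, 5.0, -11.3] rot [0.0, 0.0, 0.0]
```

Emit:
{"fn": "play_rows", "kwargs": {"moves": [{"gripper": 10, "tx": -8, "ty": 1.8, "tz": -5.6, "ax": 0, "ay": 0, "az": 0}, {"gripper": 10, "tx": -8, "ty": 1.8, "tz": -5.6, "ax": 0, "ay": 0, "az": 0}, {"gripper": 10, "tx": -8, "ty": 1.8, "tz": -5.6, "ax": 0, "ay": 0, "az": 0}, {"gripper": 10, "tx": -8, "ty": 1.8, "tz": -5.6, "ax": 0, "ay": 0, "az": 0}]}}

```text
clock: 3.3
eef_pos: [0.4805, 0.373, 0.1997]
orientation: [0.509, 0.321, 0.795, -0.074]
contact_force: [0.3, 1.0, -2.0]
gripper_width: 0.219
grip_force: 59.3
```

Emit:
{"fn": "play_rows", "kwargs": {"moves": [{"gripper": 10, "tx": -14, "ty": 3.4, "tz": -7.7, "ax": 0, "ay": 0, "az": 0}, {"gripper": 10, "tx": -14, "ty": 3.4, "tz": -7.7, "ax": 0, "ay": 0, "az": 0}]}}

```text
clock: 3.55
eef_pos: [0.4804, 0.373, 0.2325]
orientation: [0.509, 0.321, 0.795, -0.075]
contact_force: [-0.3, -0.4, -1.5]
gripper_width: 0.22
grip_force: 59.3
```

Emit:
{"fn": "play_rows", "kwargs": {"moves": [{"gripper": 10, "tx": -14, "ty": 3.4, "tz": -7.7, "ax": 0, "ay": 0, "az": 0}, {"gripper": 10, "tx": -20, "ty": 5, "tz": -11, "ax": 0, "ay": 0, "az": 0}, {"gripper": 10, "tx": -20, "ty": 5, "tz": -11, "ax": 0, "ay": 0, "az": 0}, {"gripper": 10, "tx": -20, "ty": 5, "tz": -11, "ax": 0, "ay": 0, "az": 0}, {"gripper": 10, "tx": -20, "ty": 5, "tz": -11, "ax": 0, "ay": 0, "az": 0}, {"gripper": 10, "tx": -20, "ty": 5, "tz": -11, "ax": 0, "ay": 0, "az": 0}]}}

```text
clock: 4.3
eef_pos: [0.4806, 0.3735, 0.366]
orientation: [0.509, 0.321, 0.795, -0.075]
contact_force: [0.1, 0.1, -2.2]
gripper_width: 0.219
grip_force: 59.3
```

```bash
cat >> h.py <<'E'
def axis():
    "pusher axis in the hand, from the cloud of both views: points near the TCP line, dark handle/steel rod"
    p0,R=cur();out=[]
    for n in("scene","top"):
        im,d=arm.camera(n);X=cloud(n,d);L=R.inv().apply(X.reshape(-1,3)-p0)*1000
        m=(abs(L[:,1])<13)&(abs(L[:,2])<200)&(abs(L[:,0])<200)&(d.ravel()>0)&(X.reshape(-1,3)[:,2]>.02)
        # below the hand: in front of tips or beyond pads
        m&=(abs(L[:,0])>16)&(L[:,2]>-60+abs(L[:,0])*.1)
        out.append(L[m])
    return out
E
python3 - <<'E'
from h import *
np.set_printoptions(suppress=True,precision=1)
print(arm.get_state()["qpos"].round(3),cur()[0])
for L in axis():
    print(len(L))
    for a in range(-60,180,20):
        b=L[(L[:,0]>=a)&(L[:,0]<a+20)]
        if len(b)>2:print(a+10,len(b),np.median(b,0),b.std(0))
E
```

```text
[ 1.   0.3 -0.   1.1 -1.1  1.6] [0.5 0.4 0.4]
320
-50 13 [-41.3   1.1 -22. ] [0.9 5.4 2.6]
-30 89 [-31.3   7.1 -22.5] [5.9 6.3 8.2]
-10 14 [-18.3   8.9 -14.2] [1.1 5.7 7.3]
10 12 [16.8  8.3  9.8] [0.9 5.7 5.4]
30 47 [27.4  9.2 11. ] [4.9 5.5 7.3]
50 21 [53.2  4.  20.7] [5.3 2.9 3.9]
70 20 [69.3  3.5 29.9] [5.4 2.  4.3]
90 22 [89.7  4.1 40.2] [5.8 2.  4.1]
110 23 [111.2   3.9  52. ] [5.9 2.8 4.7]
130 58 [128.5   6.9  62.4] [5.1 5.7 6.7]
48
-50 22 [-42.1  -0.6 -28.9] [2.1 5.2 4.7]
-30 21 [-37.7   2.2 -33.5] [3.  6.1 5.8]
-10 3 [-16.7 -11.6 -38.6] [ 0.5 11.7 15.1]
```

```bash
cat >> h.py <<'E'
e_=.026;f=np.array([np.cos(np.radians(143))*np.cos(e_),np.sin(np.radians(143))*np.cos(e_),-np.sin(e_)])
yl=np.array([np.cos(np.radians(53)),np.sin(np.radians(53)),0])
gd=np.cross(f,yl);gd*=-np.sign(gd[2]);zl=.476*f+.88*gd;RL=frame(yl,zl)
E
python3 - <<'E'
from h import *
p0,R=cur();print(zl,f)
plan(p0+[0.02,-.03,0],RL,6)
H=np.array([.53,.05,.2])+.009*zl
plan(H,RL,7,(p0+[.02,-.03,0],RL))
E
```

```text
[-0.3617513   0.27259916 -0.89207718] [-0.79836559  0.60161162 -0.02599707]
dist [ 0.02 -0.03  0.  ] turn/row deg 14.810267052142354
[-3.1, -2.0, 4.8] [-4.2, -1.8, 3.9] [-5.0, -1.8, 2.8] [-5.6, -1.7, 1.5] [-5.7, -1.8, 0.1] [-5.6, -1.9, -1.3] rot [0.0379, 0.2555, -0.0112]
dist [ 0.0258 -0.2913 -0.1758] turn/row deg 0.0
[-36.3, -31.0, 9.7] [-36.3, -31.0, 9.7] [-36.3, -31.0, 9.7] [-36.3, -31.0, 9.7] [-36.3, -31.0, 9.7] [-36.3, -31.0, 9.7] [-36.3, -31.0, 9.7] rot [0.0, 0.0, 0.0]
```

Emit:
{"fn": "play_rows", "kwargs": {"moves": [{"gripper": 10, "tx": -3, "ty": -1.3, "tz": 3, "ax": 0.0253, "ay": 0.1703, "az": -0.0075}, {"gripper": 10, "tx": -3, "ty": -1.3, "tz": 3, "ax": 0.0253, "ay": 0.1703, "az": -0.0075}, {"gripper": 10, "tx": -3, "ty": -1.3, "tz": 2, "ax": 0.0253, "ay": 0.1703, "az": -0.0075}, {"gripper": 10, "tx": -3, "ty": -1.3, "tz": 2, "ax": 0.0253, "ay": 0.1703, "az": -0.0075}, {"gripper": 10, "tx": -4, "ty": -1.3, "tz": 1, "ax": 0.0253, "ay": 0.1703, "az": -0.0075}, {"gripper": 10, "tx": -4, "ty": -1.3, "tz": 1, "ax": 0.0253, "ay": 0.1703, "az": -0.0075}, {"gripper": 10, "tx": -4, "ty": -1.3, "tz": 0, "ax": 0.0253, "ay": 0.1703, "az": -0.0075}, {"gripper": 10, "tx": -4, "ty": -1.3, "tz": 0, "ax": 0.0253, "ay": 0.1703, "az": -0.0075}, {"gripper": 10, "tx": -4, "ty": -1.3, "tz": 0, "ax": 0.0253, "ay": 0.1703, "az": -0.0075}]}}

```text
clock: 5.52
eef_pos: [0.4942, 0.342, 0.3481]
orientation: [-0.215, 0.311, 0.922, 0.08]
contact_force: [-34.1, -10.0, 9.5]
gripper_width: 0.221
grip_force: 59.5
```

Run:
```python
from h import *
np.set_printoptions(suppress=True,precision=3)
print(arm.get_state()["qpos"],cur()[0])
H=np.array([.53,.05,.2])+.009*zl
plan(H,RL,7)
```

```text
[0.281 0.499 0.599 1.949 0.375 0.879] [0.494 0.342 0.348]
dist [ 0.033 -0.289 -0.156] turn/row deg 0.1363764174961181
[-35.6, -30.3, 6.7] [-35.6, -30.3, 6.8] [-35.6, -30.3, 6.8] [-35.6, -30.3, 6.8] [-35.6, -30.3, 6.8] [-35.6, -30.2, 6.9] [-35.6, -30.2, 6.9] rot [0.0022, 0.001, -0.0003]
```

The force has jumped to 34 N, so I look.

Run:
```python
from h import *
print(arm.get_state()["contact_force"],arm.get_state()["torque"],arm.get_state()["qd"].round(3))
p,d=snap("scene",5);q,e=snap("top",5)
a=cv2.resize(p[50:250,240:490],(500,400),interpolation=cv2.INTER_CUBIC)
b=cv2.resize(q[150:390,40:220],(300,400),interpolation=cv2.INTER_CUBIC)
cv2.imwrite("pics/c5.png",np.hstack([a,b])[:,:,::-1])
```

```text
[-34.10128818 -10.01507472   9.51006899] [-0.88265125  2.74073961  1.21484005] [-0.435  0.297 -0.32   0.013  0.89  -0.787]
```

View pics/c5.png

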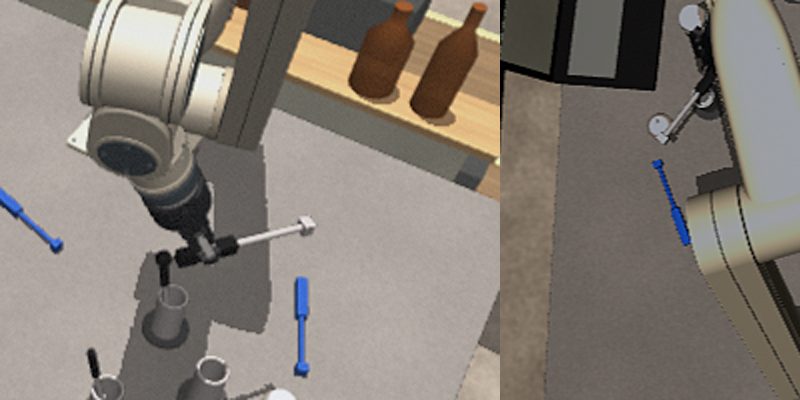

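No contact: the pusher is held level with its foot at (308,225), and the arm was still swinging, so the force was inertia. Joint 4 is near its limit, so I turn the foot sideways (azimuth 90°) on the way and move more gently.

Emit:
{"fn": "play_rows", "kwargs": {"moves": [{"gripper": 10, "tx": -3, "ty": 0, "tz": 0, "ax": 0, "ay": 0, "az": 0}]}}

```text
clock: 5.75
eef_pos: [0.4948, 0.3402, 0.3471]
orientation: [-0.214, 0.312, 0.923, 0.077]
contact_force: [-0.6, 0.7, -0.5]
gripper_width: 0.22
grip_force: 59.7
```

```bash
cat >> h.py <<'E'
def lay(az,eps,s=.476):
    a=np.radians(az);f=np.array([np.cos(a)*np.cos(eps),np.sin(a)*np.cos(eps),-np.sin(eps)])
    y=np.array([np.sin(a),-np.cos(a),0]);g=np.cross(f,y);g*=-np.sign(g[2])
    z=s*f+np.sqrt(1-s*s)*g;return z,frame(y,z)
E
python3 - <<'E'
from h import *
np.set_printoptions(suppress=True,precision=3)
s=arm.get_state();print(s["qpos"],s["qd"],s["contact_force"],cur()[0])
z2,R2=lay(90,.026)
plan(np.array([.53,.0,.2])+.009*z2,R2,9)
E
```

```text
[0.281 0.499 0.598 1.947 0.369 0.88 ] [-0.003 -0.013  0.027  0.002 -0.005 -0.032] [-0.58   0.731 -0.495] [0.495 0.34  0.347]
dist [ 0.035 -0.336 -0.155] turn/row deg 5.8376793511372105
[-30.7, -27.4, 3.8] [-33.1, -24.6, 2.6] [-35.2, -21.6, 1.6] [-37.0, -18.4, 0.6] [-38.5, -14.9, -0.1] [-39.7, -11.3, -0.8] [-40.6, -7.6, -1.2] [-41.1, -3.8, -1.5] [-41.3, 0.1, -1.6] rot [-0.0448, 0.0008, 0.0915]
```

Emit:
{"fn": "play_rows", "kwargs": {"moves": [{"gripper": 10, "tx": -10, "ty": -9, "tz": 1, "ax": -0.045, "ay": 0.001, "az": 0.092}, {"gripper": 10, "tx": -16, "ty": -12, "tz": 1, "ax": -0.045, "ay": 0.001, "az": 0.092}, {"gripper": 10, "tx": -18, "ty": -11, "tz": 1, "ax": -0.045, "ay": 0.001, "az": 0.092}, {"gripper": 10, "tx": -18, "ty": -9, "tz": 0, "ax": -0.045, "ay": 0.001, "az": 0.092}]}}

```text
clock: 6.25
eef_pos: [0.5008, 0.2731, 0.318]
orientation: [-0.196, 0.493, 0.839, 0.121]
contact_force: [0.8, -0.1, -1.5]
gripper_width: 0.221
grip_force: 59.8
```

Run:
```python
from h import *
np.set_printoptions(suppress=True,precision=3)
s=arm.get_state();print(s["qpos"],s["qd"],s["contact_force"],cur()[0])
z2,R2=lay(90,.026)
plan(np.array([.53,.0,.2])+.009*z2,R2,8)
```

```text
[0.128 0.342 0.277 1.68  0.433 1.151] [-0.326 -0.282 -0.584 -0.507  0.102  0.53 ] [ 0.811 -0.101 -1.508] [0.501 0.273 0.318]
dist [ 0.029 -0.269 -0.126] turn/row deg 3.626648732256734
[-34.9, -13.3, 0.0] [-35.6, -11.2, -0.3] [-36.2, -9.2, -0.6] [-36.6, -7.1, -0.9] [-37.0, -5.0, -1.1] [-37.2, -2.8, -1.2] [-37.3, -0.7, -1.2] [-37.3, 1.5, -1.2] rot [-0.0274, 0.0004, 0.057]
```

Emit:
{"fn": "play_rows", "kwargs": {"moves": [{"gripper": 10, "tx": -35, "ty": -13, "tz": 0, "ax": -0.0274, "ay": 0, "az": 0.057}, {"gripper": 10, "tx": -36, "ty": -11, "tz": 0, "ax": -0.0274, "ay": 0, "az": 0.057}, {"gripper": 10, "tx": -36, "ty": -9, "tz": -1, "ax": -0.0274, "ay": 0, "az": 0.057}, {"gripper": 10, "tx": -37, "ty": -7, "tz": -1, "ax": -0.0274, "ay": 0, "az": 0.057}, {"gripper": 10, "tx": -37, "ty": -5, "tz": -1, "ax": -0.0274, "ay": 0, "az": 0.057}, {"gripper": 10, "tx": -37, "ty": -3, "tz": -1, "ax": -0.0274, "ay": 0, "az": 0.057}, {"gripper": 10, "tx": -37, "ty": -1, "tz": -1, "ax": -0.0274, "ay": 0, "az": 0.057}, {"gripper": 10, "tx": -37, "ty": 1, "tz": -1, "ax": -0.0274, "ay": 0, "az": 0.057}, {"gripper": 10, "tx": 0, "ty": 0, "tz": 0, "ax": 0, "ay": 0, "az": 0}]}}

```text
clock: 7.38
eef_pos: [0.5307, 0.0036, 0.1904]
orientation: [-0.164, 0.688, 0.688, 0.162]
contact_force: [-0.1, 0.4, -0.6]
gripper_width: 0.22
grip_force: 59.7
```

Run:
```python
from h import *
np.set_printoptions(suppress=True,precision=4)
s=arm.get_state();print(s["qpos"],s["contact_force"],cur()[0])
z2,R2=lay(90,.026)
# measure rod height and slope in world, both views: bright/any points above bench within the pusher strip
p0,R=cur()
for n in("scene","top"):
    im,d=arm.camera(n);X=cloud(n,d).reshape(-1,3)
    m=(abs(X[:,0]-p0[0])<.02)&(X[:,1]>p0[1]+.03)&(X[:,1]<p0[1]+.19)&(X[:,2]>.1)
    X=X[m]
    for a in np.arange(.03,.19,.02):
        b=X[(X[:,1]-p0[1]>=a)&(X[:,1]-p0[1]<a+.02)]
        if len(b)>2:print(n,a+.01,len(b),np.median(b,0),b[:,1].max()-p0[1],"top z",np.percentile(b[:,2],90))
plan(np.array([.53,.0,.06])+.009*z2,R2,5)
```

```text
[-0.3914  0.3167 -0.0874  1.3586  0.4274  1.1378] [-0.0789  0.4193 -0.6494] [0.5307 0.0036 0.1904]
scene 0.04 42 [0.5352 0.041  0.2026] 0.04882668723539223 top z 0.20661898807819518
scene 0.060000000000000005 21 [0.534  0.0619 0.1996] 0.0697382108856939 top z 0.20246306678815723
scene 0.08 19 [0.533  0.0829 0.2008] 0.08924268310380046 top z 0.20291148269441847
scene 0.1 19 [0.5329 0.1021 0.1993] 0.10932053080626691 top z 0.2017166476591951
scene 0.12000000000000001 22 [0.5323 0.1243 0.1989] 0.1298780221768618 top z 0.20073936363792366
scene 0.14 35 [0.5351 0.146  0.2008] 0.14971006772200257 top z 0.2054546947183798
scene 0.16000000000000003 24 [0.533  0.1563 0.1989] 0.1554465975526106 top z 0.20369350724333968
top 0.04 21 [0.5288 0.0406 0.2066] 0.04734000864931046 top z 0.21337854665936587
top 0.060000000000000005 18 [0.5285 0.0632 0.2023] 0.06845981733439124 top z 0.2061217489909106
top 0.08 18 [0.5288 0.0843 0.1998] 0.08958323360355022 top z 0.20275670066170673
top 0.1 15 [0.5283 0.1037 0.2002] 0.10718930090309864 top z 0.20351953192608377
top 0.12000000000000001 18 [0.5284 0.1231 0.1999] 0.12846267903419925 top z 0.20429567223114833
top 0.14 31 [0.5282 0.146  0.2018] 0.1499494544884452 top z 0.20719477556394883
top 0.16000000000000003 7 [0.5278 0.1565 0.2039] 0.15338186125615186 top z 0.20588699298530985
dist [-0.0009 -0.0011 -0.1393] turn/row deg 0.052482185708347964
[-12.7, -0.2, 24.8] [-12.8, -0.2, 24.8] [-12.8, -0.2, 24.8] [-12.8, -0.2, 24.8] [-12.8, -0.2, 24.7] rot [-0.0005, 0.0006, 0.0005]
```

Emit:
{"fn": "play_rows", "kwargs": {"moves": [{"gripper": 10, "tx": -11.5, "ty": 0, "tz": 22.2, "ax": 0, "ay": 0, "az": 0}, {"gripper": 10, "tx": -11.5, "ty": 0, "tz": 22.2, "ax": 0, "ay": 0, "az": 0}, {"gripper": 10, "tx": -11.5, "ty": 0, "tz": 22.2, "ax": 0, "ay": 0, "az": 0}, {"gripper": 10, "tx": -11.5, "ty": 0, "tz": 22.2, "ax": 0, "ay": 0, "az": 0}, {"gripper": 10, "tx": -11.5, "ty": 0, "tz": 22.2, "ax": 0, "ay": 0, "az": 0}, {"gripper": 10, "tx": -11.5, "ty": 0, "tz": 22.2, "ax": 0, "ay": 0, "az": 0}, {"gripper": 10, "tx": -7, "ty": 0, "tz": 13.5, "ax": 0, "ay": 0, "az": 0}, {"gripper": 10, "tx": 0, "ty": 0, "tz": 0, "ax": 0, "ay": 0, "az": 0}]}}

```text
clock: 8.48
eef_pos: [0.5305, 0.0037, 0.0247]
orientation: [-0.166, 0.687, 0.689, 0.163]
contact_force: [0.5, -0.0, -1.9]
gripper_width: 0.219
grip_force: 59.7
```

Emit:
{"fn": "play_rows", "kwargs": {"moves": [{"gripper": 10, "tx": -1.4, "ty": 0, "tz": 2.7, "ax": 0, "ay": 0, "az": 0}, {"gripper": 10, "tx": -1.4, "ty": 0, "tz": 2.7, "ax": 0, "ay": 0, "az": 0}, {"gripper": 10, "tx": 0, "ty": 0, "tz": 0, "ax": 0, "ay": 0, "az": 0}]}}

```text
clock: 8.85
eef_pos: [0.5307, 0.0026, 0.0188]
orientation: [-0.165, 0.687, 0.688, 0.163]
contact_force: [0.3, -0.5, -1.3]
gripper_width: 0.22
grip_force: 59.7
```

Emit:
{"fn": "play_rows", "kwargs": {"moves": [{"gripper": 10, "tx": -1.4, "ty": 0, "tz": 2.7, "ax": 0, "ay": 0, "az": 0}, {"gripper": 10, "tx": -1.4, "ty": 0, "tz": 2.7, "ax": 0, "ay": 0, "az": 0}, {"gripper": 10, "tx": 0, "ty": 0, "tz": 0, "ax": 0, "ay": 0, "az": 0}]}}

```text
clock: 9.22
eef_pos: [0.5304, 0.0027, 0.0122]
orientation: [-0.165, 0.687, 0.688, 0.163]
contact_force: [0.6, -0.5, -2.2]
gripper_width: 0.219
grip_force: 59.7
```

Emit:
{"fn": "play_rows", "kwargs": {"moves": [{"gripper": 10, "tx": -0.9, "ty": 0, "tz": 1.8, "ax": 0, "ay": 0, "az": 0}, {"gripper": 10, "tx": 0, "ty": 0, "tz": 0, "ax": 0, "ay": 0, "az": 0}]}}

```text
clock: 9.48
eef_pos: [0.5305, 0.0027, 0.0104]
orientation: [-0.165, 0.687, 0.688, 0.163]
contact_force: [0.4, -0.4, -1.8]
gripper_width: 0.219
grip_force: 59.7
```

Emit:
{"fn": "play_rows", "kwargs": {"moves": [{"gripper": 10, "tx": -0.9, "ty": 0, "tz": 1.8, "ax": 0, "ay": 0, "az": 0}, {"gripper": 10, "tx": 0, "ty": 0, "tz": 0, "ax": 0, "ay": 0, "az": 0}]}}

```text
clock: 9.72
eef_pos: [0.5304, 0.0027, 0.0083]
orientation: [-0.165, 0.687, 0.688, 0.163]
contact_force: [-0.2, 0.1, -1.7]
gripper_width: 0.224
grip_force: 59.7
```

Emit:
{"fn": "play_rows", "kwargs": {"moves": [{"gripper": 10, "tx": -0.5, "ty": 0, "tz": 0.9, "ax": 0, "ay": 0, "az": 0}, {"gripper": 10, "tx": 0, "ty": 0, "tz": 0, "ax": 0, "ay": 0, "az": 0}]}}

```text
clock: 9.98
eef_pos: [0.5305, 0.0027, 0.0074]
orientation: [-0.165, 0.687, 0.688, 0.163]
contact_force: [0.3, 0.2, -0.3]
gripper_width: 0.218
grip_force: 59.7
```

Emit:
{"fn": "play_rows", "kwargs": {"moves": [{"gripper": 10, "tx": -0.4, "ty": 0, "tz": 0.8, "ax": 0, "ay": 0, "az": 0}, {"gripper": 24, "tx": 0, "ty": 0, "tz": 0, "ax": 0, "ay": 0, "az": 0}, {"gripper": 30, "tx": 0, "ty": 0, "tz": 0, "ax": 0, "ay": 0, "az": 0}, {"gripper": 45, "tx": 0, "ty": 0, "tz": 0, "ax": 0, "ay": 0, "az": 0}, {"gripper": 45, "tx": 0, "ty": 0, "tz": 0, "ax": 0, "ay": 0, "az": 0}], "squeeze": 20}}

```text
clock: 10.6
eef_pos: [0.5305, 0.0027, 0.0066]
orientation: [-0.165, 0.687, 0.688, 0.163]
contact_force: [0.0, 0.1, -0.7]
gripper_width: 0.522
grip_force: 0.0
```

Emit:
{"fn": "play_rows", "kwargs": {"moves": [{"gripper": 50, "tx": 0, "ty": 0, "tz": -20, "ax": 0, "ay": 0, "az": 0}, {"gripper": 50, "tx": 0, "ty": 0, "tz": -30, "ax": 0, "ay": 0, "az": 0}, {"gripper": 50, "tx": 0, "ty": 0, "tz": -40, "ax": 0, "ay": 0, "az": 0}, {"gripper": 50, "tx": 0, "ty": 0, "tz": -30, "ax": 0, "ay": 0, "az": 0}, {"gripper": 50, "tx": 0, "ty": 0, "tz": 0, "ax": 0, "ay": 0, "az": 0}]}}

```text
clock: 11.22
eef_pos: [0.5319, -0.0527, 0.1152]
orientation: [-0.164, 0.688, 0.688, 0.164]
contact_force: [-0.3, 0.9, -0.7]
gripper_width: 0.586
grip_force: 0.0
```

```bash
cat >> h.py <<'E'
def flat(k,c=(.53,.06),r=.16,zmin=.006,zmax=.035):
    "lying pusher: bench points by height in both views -> fitLine, ends"
    for n in("scene","top"):
        im,d=snap(n,k);X=cloud(n,d);X=X[(X[...,2]>zmin)&(X[...,2]<zmax)&(np.hypot(X[...,0]-c[0],X[...,1]-c[1])<r)]
        if len(X)<20:print(n,len(X));continue
        vx,vy,x,y=cv2.fitLine(X[:,:2].astype(np.float32),cv2.DIST_HUBER,0,.001,.001).ravel()
        if vy<0:vx,vy=-vx,-vy
        s=(X[:,:2]-[x,y])@[vx,vy];lat=(X[:,:2]-[x,y])@[-vy,vx]
        print(n,len(X),"az",np.degrees(np.arctan2(vy,vx)).round(2),"ends",(np.array([x,y])+np.outer(np.percentile(s,[1,99]),[vx,vy])).round(4).tolist(),"len",np.ptp(s).round(3),"lat",np.percentile(lat,[2,98]).round(4),"ztop",np.percentile(X[:,2],[50,90]).round(4))
E
python3 - <<'E'
from h import *
print(cur()[0]);flat(6)
E
```

```text
[ 0.53194332 -0.05273889  0.11517766]
scene 290 az 90.99 ends [[0.5348, -0.0455], [0.531, 0.1766]] len 0.25 lat [-0.0496  0.1017] ztop [0.0164 0.0212]
top 674 az 89.2 ends [[0.5228, -0.0751], [0.5267, 0.21]] len 0.309 lat [-0.1465  0.1232] ztop [0.0093 0.0194]
```

Run:
```python
from h import *
np.set_printoptions(suppress=True,precision=4)
for n in("scene","top"):
    im,d=load(n,6);X=cloud(n,d)
    for lo in(-.045,-.02,0,.02,.05,.08,.11,.14,.15):
        m=(abs(X[...,0]-.531)<.025)&(X[...,1]>lo)&(X[...,1]<lo+.02)&(X[...,2]>.0045)&(X[...,2]<.035)
        b=X[m]
        if len(b)>3:print(n,lo+.01,len(b),"x",b[:,0].min(),b[:,0].max(),np.median(b[:,0]),"z90",np.percentile(b[:,2],85),"ymax",b[:,1].max(),b[:,1].min())
R=frame([1,0,0],[0,0,-1]);print(arm.get_state()["qpos"])
plan([.5305,.003,.08],R,4)
```

```text
scene -0.034999999999999996 31 x 0.5215423437551034 0.5483105565301115 0.5326802224322529 z90 0.020918087130675785 ymax -0.026136251201930135 -0.044806814049945284
scene -0.01 36 x 0.5061028988162185 0.5467335310795158 0.5341631591881542 z90 0.020646365956215745 ymax -0.0007486363038894449 -0.019861602406192235
scene 0.01 35 x 0.5195970301829211 0.5416354723687723 0.5338088431062777 z90 0.021131738995423952 ymax 0.019807511742991467 0.0009674011981941142
scene 0.03 37 x 0.5118044089652478 0.5424779502700608 0.5327749860134618 z90 0.02100376646302244 ymax 0.03986878553557485 0.02097135775742744
scene 0.060000000000000005 18 x 0.5100354461579933 0.5462324242680678 0.5320349324924012 z90 0.015581001492901515 ymax 0.06957489085687167 0.05088306338076405
scene 0.09 18 x 0.5107574624911424 0.5360892257199728 0.530452882837742 z90 0.015026310221681908 ymax 0.09832685821668834 0.08128774153333307
scene 0.12 15 x 0.5256756347739456 0.5364425866603781 0.532056524411149 z90 0.01738009302563426 ymax 0.12936262591763636 0.11313595074089872
scene 0.15000000000000002 41 x 0.5204311117828803 0.55334
[... 1079 characters left out ...]
86996175 ymax 0.0977274264971826 0.08189368147102415
top 0.12 20 x 0.5075254636413461 0.5555736816231758 0.5260148928638174 z90 0.01935844707611269 ymax 0.1289548763637581 0.1131454023621834
top 0.15000000000000002 28 x 0.5121847967151426 0.5554446764886153 0.5278104337778133 z90 0.021392750232985716 ymax 0.15666126412742373 0.1404461453677553
top 0.16 11 x 0.5078028160038949 0.5554446764886153 0.5247225579146092 z90 0.024328188701642772 ymax 0.16822279093097792 0.1517523660388411
[-0.4831  0.4029 -0.1673  1.2348  0.4098  1.038 ]
dist [-0.0003  0.0544 -0.0332] turn/row deg 6.71300118600344
[8.4, -0.0, 13.6] [9.9, -0.0, 12.5] [11.3, -0.0, 11.2] [12.5, -0.1, 9.8] rot [-0.0008, -0.1172, 0.0002]
```

Both views agree: the pusher lies flat (tops at 20, 15 and 20 mm), axis at x≈0.530, foot end at y≈0.157. I take it again from above.

Emit:
{"fn": "play_rows", "kwargs": {"moves": [{"gripper": 50, "tx": 8.4, "ty": 0, "tz": 13.6, "ax": -0.001, "ay": -0.117, "az": 0}, {"gripper": 50, "tx": 10, "ty": 0, "tz": 12.5, "ax": -0.001, "ay": -0.117, "az": 0}, {"gripper": 50, "tx": 11.3, "ty": 0, "tz": 11, "ax": -0.001, "ay": -0.117, "az": 0}, {"gripper": 50, "tx": 12.5, "ty": 0, "tz": 10, "ax": -0.001, "ay": -0.117, "az": 0}, {"gripper": 50, "tx": 0, "ty": 0, "tz": 30, "ax": 0, "ay": 0, "az": 0}, {"gripper": 50, "tx": 0, "ty": 0, "tz": 25, "ax": 0, "ay": 0, "az": 0}, {"gripper": 50, "tx": 0, "ty": 0, "tz": 10, "ax": 0, "ay": 0, "az": 0}, {"gripper": 50, "tx": 0, "ty": 0, "tz": 0, "ax": 0, "ay": 0, "az": 0}]}}

```text
clock: 12.32
eef_pos: [0.5302, 0.0032, 0.0146]
orientation: [-0.001, 0.707, 0.707, -0.0]
contact_force: [-0.6, -0.1, -0.1]
gripper_width: 0.582
grip_force: 0.0
```

Run:
```python
from h import *
R=frame([1,0,0],[0,0,-1]);print(cur()[0],arm.get_state()["qpos"].round(3))
plan([.5303,.002,.003],R,1)
```

```text
[0.53023984 0.00321631 0.0146334 ] [-1.530e-01  3.850e-01 -3.920e-01  7.950e-01  1.000e-03  1.417e+00]
dist [ 0.0001 -0.0012 -0.0116] turn/row deg 0.1019815786381883
[-1.2, 0.1, 11.6] rot [-0.001, -0.001, 0.0011]
```

Emit:
{"fn": "play_rows", "kwargs": {"moves": [{"gripper": 50, "tx": -1, "ty": 0, "tz": 7, "ax": 0, "ay": 0, "az": 0.001}, {"gripper": 50, "tx": 0, "ty": 0, "tz": 4, "ax": 0, "ay": 0, "az": 0}, {"gripper": 30, "tx": 0, "ty": 0, "tz": 0, "ax": 0, "ay": 0, "az": 0}, {"gripper": 10, "tx": 0, "ty": 0, "tz": 0, "ax": 0, "ay": 0, "az": 0}, {"gripper": 10, "tx": 0, "ty": 0, "tz": 0, "ax": 0, "ay": 0, "az": 0}, {"gripper": 10, "tx": 0, "ty": 0, "tz": 0, "ax": 0, "ay": 0, "az": 0}], "squeeze": 70}}

```text
clock: 13.08
eef_pos: [0.5311, 0.0019, 0.0049]
orientation: [0.0, 0.707, 0.707, 0.001]
contact_force: [-1.4, 0.1, 5.8]
gripper_width: 0.215
grip_force: 69.3
```

Emit:
{"fn": "play_rows", "kwargs": {"moves": [{"gripper": 10, "tx": 0, "ty": 0, "tz": -5, "ax": 0, "ay": 0, "az": 0}, {"gripper": 10, "tx": 0, "ty": 0, "tz": -20, "ax": 0, "ay": 0, "az": 0}, {"gripper": 10, "tx": 0, "ty": 0, "tz": -30, "ax": 0, "ay": 0, "az": 0}, {"gripper": 10, "tx": 0, "ty": 0, "tz": -40, "ax": 0, "ay": 0, "az": 0}, {"gripper": 10, "tx": 0, "ty": 0, "tz": -25, "ax": 0, "ay": 0, "az": 0}, {"gripper": 10, "tx": 0, "ty": 0, "tz": 0, "ax": 0, "ay": 0, "az": 0}]}}

```text
clock: 13.82
eef_pos: [0.5317, 0.0018, 0.1261]
orientation: [0.002, 0.707, 0.707, 0.002]
contact_force: [-0.5, -0.4, -1.6]
gripper_width: 0.21
grip_force: 68.7
```

Run:
```python
from h import *
np.set_printoptions(suppress=True,precision=4)
p0,R=cur();print(p0,arm.get_state()["qpos"].round(3))
for n in("scene","top"):
    im,d=snap(n,7);X=cloud(n,d)
    for lo in(.05,.07,.09,.11,.14,.15):
        m=(abs(X[...,0]-.531)<.02)&(X[...,1]>lo)&(X[...,1]<lo+.02)&(X[...,2]>.08)&(X[...,2]<.2)
        b=X[m]
        if len(b)>3:print(n,lo+.01,len(b),"x",np.median(b[:,0]),"z",np.percentile(b[:,2],[50,85]),"ymax",b[:,1].max())
# push line
a=.081;xa=np.array([np.cos(a),np.sin(a),0]);ya=np.array([-np.sin(a),np.cos(a),0]);M=np.array([.581,-.2513,.035])
Rp=frame(-xa,[0,0,-1]);S=M+ya*(.095+.03+.155);print("start TCP xy",S, "home TCP",M+ya*(-.025+.155))
plan([S[0],S[1],p0[2]+.0],Rp,18)
```

```text
[0.5317 0.0018 0.1261] [-0.155  0.278 -0.227  1.061  0.001  1.416]
scene 0.060000000000000005 19 x 0.5327790373432219 z [0.1344 0.1367] ymax 0.06993056339495524
scene 0.08 16 x 0.5333587238476056 z [0.134  0.1372] ymax 0.0895582388382828
scene 0.09999999999999999 18 x 0.5337023225042044 z [0.1335 0.137 ] ymax 0.1082774475715617
scene 0.12 17 x 0.5335233041682241 z [0.1349 0.1367] ymax 0.12814858603569862
scene 0.15000000000000002 45 x 0.5362566604563342 z [0.1388 0.1413] ymax 0.1570992207299612
scene 0.16 23 x 0.5362566604563342 z [0.1336 0.1408] ymax 0.1570992207299612
top 0.060000000000000005 11 x 0.5283746213987689 z [0.1336 0.1362] ymax 0.06769860871343286
top 0.08 18 x 0.5288872850012465 z [0.1308 0.1337] ymax 0.08970220649309807
top 0.09999999999999999 15 x 0.5277465821442786 z [0.1328 0.1365] ymax 0.10807486850663522
top 0.12 18 x 0.5283698556624747 z [0.1325 0.1373] ymax 0.1299831226983284
top 0.15000000000000002 29 x 0.5274944944913685 z [0.1375 0.1408] ymax 0.15551587644180517
top 0.16 12 x 0.5291273298320804 z [0.1383 0.1433] ymax 0.15551587644180517
start TCP xy [0.5583 0.0278 0.035 ] home TCP [ 0.5705 -0.1217  0.035 ]
dist [0.028  0.0258 0.0024] turn/row deg 9.741946453208758
[1.4, 1.6, -0.1] [1.7, 1.3, -0.1] [1.9, 1.0, -0.1] [2.0, 0.7, -0.1] [2.1, 0.3, -0.1] [2.1, -0.1, -0.1] [2.1, -0.4, -0.1] [2.0, -0.8, -0.1] [1.8, -1.1, -0.1] [1.6, -1.4, -0.1] [1.4, -1.6, -0.1] [1.1, -1.8, -0.1] [0.7, -2.0, -0.1] [0.4, -2.1, -0.1] [0.0, -2.1, -0.1] [-0.3, -2.1, -0.1] [-0.7, -2.0, -0.1] [-1.0, -1.9, -0.1] rot [-0.0001, -0.0, 0.17]
```

Emit:
{"fn": "play_rows", "kwargs": {"moves": [{"gripper": 10, "tx": 0, "ty": 0, "tz": 0, "ax": 0, "ay": 0, "az": -0.08}, {"gripper": 10, "tx": 0, "ty": 0, "tz": 0, "ax": 0, "ay": 0, "az": -0.17}, {"gripper": 10, "tx": 0, "ty": 0, "tz": 0, "ax": 0, "ay": 0, "az": -0.17}, {"gripper": 10, "tx": 0, "ty": 0, "tz": 0, "ax": 0, "ay": 0, "az": -0.17}, {"gripper": 10, "tx": 0, "ty": 0, "tz": 0, "ax": 0, "ay": 0, "az": -0.17}, {"gripper": 10, "tx": 0, "ty": 0, "tz": 0, "ax": 0, "ay": 0, "az": -0.17}, {"gripper": 10, "tx": 0, "ty": 0, "tz": 0, "ax": 0, "ay": 0, "az": -0.17}, {"gripper": 10, "tx": 0, "ty": 0, "tz": 0, "ax": 0, "ay": 0, "az": -0.17}, {"gripper": 10, "tx": 0, "ty": 0, "tz": 0, "ax": 0, "ay": 0, "az": -0.17}, {"gripper": 10, "tx": 0, "ty": 0, "tz": 0, "ax": 0, "ay": 0, "az": -0.17}]}}

```text
clock: 15.18
eef_pos: [0.53, 0.002, 0.1227]
orientation: [-0.001, -0.022, 1.0, 0.001]
contact_force: [0.5, 0.4, -1.6]
gripper_width: 0.215
grip_force: 68.5
```

Emit:
{"fn": "play_rows", "kwargs": {"moves": [{"gripper": 10, "tx": 0, "ty": 0, "tz": 0, "ax": 0, "ay": 0, "az": -0.17}, {"gripper": 10, "tx": 0, "ty": 0, "tz": 0, "ax": 0, "ay": 0, "az": -0.17}, {"gripper": 10, "tx": 0, "ty": 0, "tz": 0, "ax": 0, "ay": 0, "az": -0.17}, {"gripper": 10, "tx": 0, "ty": 0, "tz": 0, "ax": 0, "ay": 0, "az": -0.17}, {"gripper": 10, "tx": 0, "ty": 0, "tz": 0, "ax": 0, "ay": 0, "az": -0.17}, {"gripper": 10, "tx": 0, "ty": 0, "tz": 0, "ax": 0, "ay": 0, "az": -0.17}, {"gripper": 10, "tx": 0, "ty": 0, "tz": 0, "ax": 0, "ay": 0, "az": -0.17}, {"gripper": 10, "tx": 0, "ty": 0, "tz": 0, "ax": 0, "ay": 0, "az": -0.17}, {"gripper": 10, "tx": 0, "ty": 0, "tz": 0, "ax": 0, "ay": 0, "az": -0.17}, {"gripper": 10, "tx": 0, "ty": 0, "tz": 0, "ax": 0, "ay": 0, "az": -0.08}]}}

```text
clock: 16.42
eef_pos: [0.53, 0.0021, 0.1227]
orientation: [0.0, 0.736, -0.677, -0.001]
contact_force: [-0.6, -0.5, -1.7]
gripper_width: 0.215
grip_force: 68.5
```

```bash
cat >> h.py <<'E'
al=.081;xa=np.array([np.cos(al),np.sin(al),0]);ya=np.array([-np.sin(al),np.cos(al),0]);M=np.array([.581,-.2513,.035])
Rp=frame(-xa,[0,0,-1])
def an(X):return np.stack([(X-M)@xa,(X-M)@ya,X[...,2]-.035],-1)
E
python3 - <<'E'
from h import *
np.set_printoptions(suppress=True,precision=4)
print(arm.get_state()["qpos"].round(3),an(cur()[0]))
S=M+ya*.285;plan([S[0],S[1],.11],Rp,3)
# trough/boat in analyser axes, first pictures
for n in("scene","top"):
    im,d=load(n,0);X=cloud(n,d);A=an(X)
    m=(abs(A[...,0])<.045)&(A[...,1]>.005)&(A[...,1]<.12)&(A[...,2]>-.005)&(A[...,2]<.04)
    b=A[m];g=im[m].min(-1)
    print(n,"all x",np.percentile(b[:,0],[1,99]),"y",np.percentile(b[:,1],[1,99]))
    for y in np.arange(.01,.11,.01):
        k=abs(b[:,1]-y)<.005
        if k.sum()>2:print(round(y,3),k.sum(),"x",b[k,0].min(),b[k,0].max(),"z",np.percentile(b[k,2],[10,50,90]),"bright x",b[k&(g>190),0].min() if (k&(g>190)).any() else None,b[k&(g>190),0].max() if (k&(g>190)).any() else None)
E
```

```text
[-0.155  0.282 -0.231  1.06   0.001 -1.808] [-0.0304  0.2567  0.0877]
dist [ 0.028   0.0307 -0.0127] turn/row deg 0.04927482306369425
[-9.4, -10.1, 4.2] [-9.4, -10.1, 4.2] [-9.4, -10.1, 4.2] rot [0.0006, 0.0004, 0.0004]
scene all x [-0.0243  0.0306] y [0.0087 0.0904]
0.01 11 x -0.009013457169730281 0.02935335258789493 z [0.0006 0.0041 0.0097] bright x None None
0.02 49 x -0.01737366954496092 0.029654170212291046 z [0.0031 0.0138 0.0242] bright x None None
0.03 33 x -0.017657215452165313 0.02956562211022774 z [0.0024 0.0085 0.024 ] bright x -0.013013948990118936 0.02611486886899895
0.04 38 x -0.015903086738952944 0.03217824134187294 z [0.0047 0.01   0.0235] bright x -0.014602809874815988 0.02888513801581771
0.05 34 x -0.017462661907785306 0.0308383547483896 z [0.0017 0.0115 0.0232] bright x -0.014999495796586338 0.02858817563747803
0.06 44 x -0.019147222903426457 0.031236878341521033 z [-0.0007  0.009   0.0219] bright x -0.014177979638230054 0.02471831423075001
0.07 30 x -0.01881466969582844 0.02952882481000675 z [0.0032 0.0118 0.023 ] bright x -0.01881466969582844 0.02817440094057
0.
[... 487 characters left out ...]
 x None None
0.03 41 x -0.027947060975256847 0.027588449822427065 z [-0.0005  0.0073  0.0247] bright x None None
0.04 37 x -0.02868505457029902 0.026373061592099574 z [-0.0021  0.0096  0.0214] bright x None None
0.05 38 x -0.02798583006263399 0.026713206984303364 z [0.0008 0.01   0.0226] bright x None None
0.06 38 x -0.02781876794338236 0.02699928932964898 z [-0.001   0.0064  0.0229] bright x None None
0.07 37 x -0.029071770465648544 0.027538685608144965 z [0.0003 0.0076 0.023 ] bright x None None
0.08 37 x -0.0280570208635573 0.028337262731705646 z [-0.0021  0.0153  0.0279] bright x None None
0.09 23 x -0.027804724019376562 0.026909737410535397 z [-0.0019  0.0028  0.0154] bright x None None
```

Emit:
{"fn": "play_rows", "kwargs": {"moves": [{"gripper": 10, "tx": -9.4, "ty": -10.1, "tz": 4.2, "ax": 0.0006, "ay": 0.0004, "az": 0.0004}, {"gripper": 10, "tx": -9.4, "ty": -10.1, "tz": 4.2, "ax": 0.0006, "ay": 0.0004, "az": 0.0004}, {"gripper": 10, "tx": -9.4, "ty": -10.1, "tz": 4.2, "ax": 0.0006, "ay": 0.0004, "az": 0.0004}, {"gripper": 10, "tx": 0, "ty": 0, "tz": 25, "ax": 0, "ay": 0, "az": 0}, {"gripper": 10, "tx": 0, "ty": 0, "tz": 25, "ax": 0, "ay": 0, "az": 0}, {"gripper": 10, "tx": 0, "ty": 0, "tz": 15, "ax": 0, "ay": 0, "az": 0}, {"gripper": 10, "tx": 0, "ty": 0, "tz": 0, "ax": 0, "ay": 0, "az": 0}]}}

```text
clock: 17.3
eef_pos: [0.5586, 0.0327, 0.0459]
orientation: [-0.0, 0.734, -0.679, 0.0]
contact_force: [0.1, 0.7, -1.6]
gripper_width: 0.213
grip_force: 68.6
```

Run:
```python
from h import *
np.set_printoptions(suppress=True,precision=4)
p0,R=cur();print(p0,an(p0),arm.get_state()["contact_force"])
S=M+ya*.26;plan([S[0],S[1],.043],Rp,1)
for n in("scene","top"):
    im,d=snap(n,8);X=cloud(n,d);A=an(X)
    for lo in(.09,.1,.11,.12,.13,.14,.16,.18,.2):
        m=(abs(A[...,0])<.02)&(A[...,1]>lo)&(A[...,1]<lo+.01)&(X[...,2]>.03)&(X[...,2]<.09)
        b=A[m]
        if len(b)>2:print(n,lo+.005,len(b),"x",b[:,0].min(),b[:,0].max(),np.median(b[:,0]),"ztop",np.percentile(b[:,2],90)+.035,"y",b[:,1].min())
```

```text
[0.5586 0.0327 0.0459] [0.0007 0.2849 0.0109] [ 0.1281  0.7086 -1.6041]
dist [ 0.0014 -0.0249 -0.0029] turn/row deg 0.2240349773927752
[24.9, 0.6, 2.9] rot [-0.0007, -0.0003, -0.0038]
scene 0.095 8 x -0.014088645135872364 0.018800997187927018 0.004048076332753482 ztop 0.03804053590039893 y 0.09024564658552305
scene 0.135 17 x -0.007656207448348556 0.011217792226316088 0.006016208228087304 ztop 0.06149254844478379 y 0.13110825163566994
scene 0.14500000000000002 21 x -0.007380527754288472 0.01351738373208913 0.005603574763841739 ztop 0.06253110558968784 y 0.14035032111913662
scene 0.165 8 x -0.002269369474278005 0.007284131395593912 0.002650846681308965 ztop 0.056037146901075946 y 0.16098718832388245
scene 0.185 8 x -0.004211767004879209 0.007564857639682887 0.0034989090318945757 ztop 0.05700378044810446 y 0.18137462394354595
scene 0.20500000000000002 8 x -0.0001077811123112201 0.006994079770483711 0.004716916067571231 ztop 0.05746782075220318 y 0.200915103946641
top 0.135 14 x -0.009759813993723958 0.00911071208008584 -0.002994219103599963 ztop 0.06835095720307291 y 0.13159620136198677
top 0.14500000000000002 14 x -0.01048853348802285 0.01036742003368611 -9.788287196740748e-05 ztop 0.06432610153968091 y 0.14176478328586256
top 0.165 9 x -0.003597600134599298 0.006574036035811128 7.730019173570459e-05 ztop 0.06063405081394711 y 0.16035156662801486
top 0.185 6 x -0.0036590044500146063 0.002388363377601195 0.00015274706340716955 ztop 0.062461644328553265 y 0.18029208438961775
top 0.20500000000000002 7 x -0.00616072605140609 0.004260472074155352 -0.00046665352956104403 ztop 0.06393251747965643 y 0.2012743786781315
```

Emit:
{"fn": "play_rows", "kwargs": {"moves": [{"gripper": 10, "tx": 10, "ty": 0.6, "tz": 2.5, "ax": 0, "ay": 0, "az": -0.004}, {"gripper": 10, "tx": 10, "ty": 0, "tz": 0, "ax": 0, "ay": 0, "az": 0}, {"gripper": 10, "tx": 8, "ty": 0, "tz": 0, "ax": 0, "ay": 0, "az": 0}, {"gripper": 10, "tx": 5, "ty": 0, "tz": 0, "ax": 0, "ay": 0, "az": 0}, {"gripper": 10, "tx": 4, "ty": 0, "tz": 0, "ax": 0, "ay": 0, "az": 0}, {"gripper": 10, "tx": 4, "ty": 0, "tz": 0, "ax": 0, "ay": 0, "az": 0}, {"gripper": 10, "tx": 4, "ty": 0, "tz": 0, "ax": 0, "ay": 0, "az": 0}, {"gripper": 10, "tx": 4, "ty": 0, "tz": 0, "ax": 0, "ay": 0, "az": 0}, {"gripper": 10, "tx": 4, "ty": 0, "tz": 0, "ax": 0, "ay": 0, "az": 0}, {"gripper": 10, "tx": 4, "ty": 0, "tz": 0, "ax": 0, "ay": 0, "az": 0}]}}

```text
clock: 18.65
eef_pos: [0.563, -0.0247, 0.0444]
orientation: [-0.001, 0.735, -0.678, 0.001]
contact_force: [0.1, 1.0, -2.4]
gripper_width: 0.214
grip_force: 68.6
```

Run:
```python
from h import *
np.set_printoptions(suppress=True,precision=4)
p0,R=cur();s=arm.get_state();print(an(p0),np.dot(s["contact_force"],ya),s["contact_force"]);S=M+ya*.2;plan([S[0],S[1],.043],Rp,1)
p,d=snap("scene",9);q,e=snap("top",9)
a=cv2.resize(p[130:210,150:250],(500,400),interpolation=cv2.INTER_CUBIC)
b=cv2.resize(q[155:215,290:335],(300,400),interpolation=cv2.INTER_CUBIC)
cv2.imwrite("pics/c9.png",np.hstack([a,b])[:,:,::-1])
```

```text
[0.0004 0.2274 0.0094] 1.0130147929290672 [ 0.1159  1.0258 -2.4372]
dist [ 0.0018 -0.0273 -0.0014] turn/row deg 0.16449756353754694
[27.4, 0.4, 1.4] rot [-0.0028, -0.0006, 0.0003]
```

View pics/c9.png

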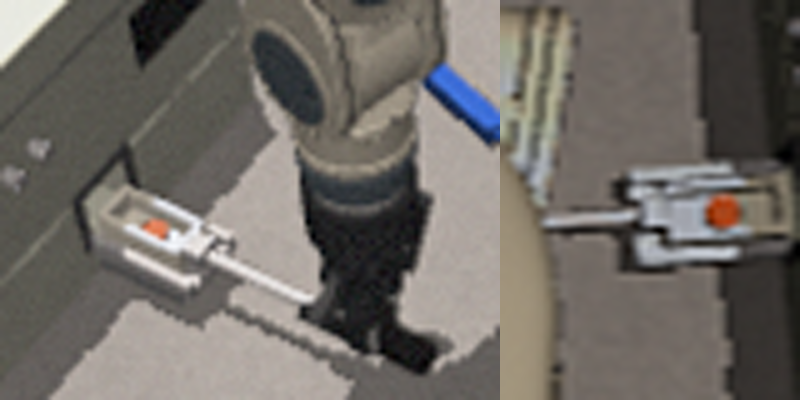

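The foot sits centred in the trough behind the boat, at (205,245) on the left and (640,215) on the right. The boat, with its orange sample, is moving into the mouth. I go on.

Emit:
{"fn": "play_rows", "kwargs": {"moves": [{"gripper": 10, "tx": 4, "ty": 0, "tz": 0.5, "ax": -0.002, "ay": 0, "az": 0}, {"gripper": 10, "tx": 4, "ty": 0, "tz": 0.5, "ax": 0, "ay": 0, "az": 0}, {"gripper": 10, "tx": 4, "ty": 0.4, "tz": 0, "ax": 0, "ay": 0, "az": 0}, {"gripper": 10, "tx": 4, "ty": 0, "tz": 0, "ax": 0, "ay": 0, "az": 0}, {"gripper": 10, "tx": 4, "ty": 0, "tz": 0, "ax": 0, "ay": 0, "az": 0}, {"gripper": 10, "tx": 4, "ty": 0, "tz": 0, "ax": 0, "ay": 0, "az": 0}, {"gripper": 10, "tx": 4, "ty": 0, "tz": 0, "ax": 0, "ay": 0, "az": 0}, {"gripper": 10, "tx": 4, "ty": 0, "tz": 0, "ax": 0, "ay": 0, "az": 0}, {"gripper": 10, "tx": 4, "ty": 0, "tz": 0, "ax": 0, "ay": 0, "az": 0}, {"gripper": 10, "tx": 4, "ty": 0, "tz": 0, "ax": 0, "ay": 0, "az": 0}]}}

```text
clock: 20.0
eef_pos: [0.5658, -0.0647, 0.0435]
orientation: [-0.0, 0.735, -0.678, 0.001]
contact_force: [-0.4, 1.6, -0.6]
gripper_width: 0.215
grip_force: 68.8
```

```bash
cat > st.py <<'E'
from h import *
np.set_printoptions(suppress=True,precision=4)
p0,R=cur();s=arm.get_state();print(an(p0),np.dot(s["contact_force"],ya),s["contact_force"]);S=M+ya*.13;plan([S[0],S[1],.043],Rp,1)
E
python3 st.py
```

```text
[-0.      0.1872  0.0085] 1.6449829544407797 [-0.3846  1.6192 -0.5506]
dist [ 0.0046 -0.0571 -0.0005] turn/row deg 0.06165578439184466
[57.2, 0.0, 0.5] rot [-0.0008, -0.0007, 0.0001]
```

Emit:
{"fn": "play_rows", "kwargs": {"moves": [{"gripper": 10, "tx": 4, "ty": 0, "tz": 0.4, "ax": 0, "ay": 0, "az": 0}, {"gripper": 10, "tx": 4, "ty": 0, "tz": 0, "ax": 0, "ay": 0, "az": 0}, {"gripper": 10, "tx": 4, "ty": 0, "tz": 0, "ax": 0, "ay": 0, "az": 0}, {"gripper": 10, "tx": 4, "ty": 0, "tz": 0, "ax": 0, "ay": 0, "az": 0}, {"gripper": 10, "tx": 4, "ty": 0, "tz": 0, "ax": 0, "ay": 0, "az": 0}, {"gripper": 10, "tx": 4, "ty": 0, "tz": 0, "ax": 0, "ay": 0, "az": 0}, {"gripper": 10, "tx": 4, "ty": 0, "tz": 0, "ax": 0, "ay": 0, "az": 0}, {"gripper": 10, "tx": 4, "ty": 0, "tz": 0, "ax": 0, "ay": 0, "az": 0}, {"gripper": 10, "tx": 4, "ty": 0, "tz": 0, "ax": 0, "ay": 0, "az": 0}, {"gripper": 10, "tx": 4, "ty": 0, "tz": 0, "ax": 0, "ay": 0, "az": 0}]}}

```text
clock: 21.25
eef_pos: [0.5691, -0.1046, 0.0431]
orientation: [-0.0, 0.735, -0.678, 0.001]
contact_force: [-0.3, 2.2, -0.2]
gripper_width: 0.21
grip_force: 68.8
```

Emit:
{"fn": "play_rows", "kwargs": {"moves": [{"gripper": 10, "tx": 3, "ty": 0, "tz": 0, "ax": 0, "ay": 0, "az": 0}, {"gripper": 10, "tx": 3, "ty": 0, "tz": 0, "ax": 0, "ay": 0, "az": 0}, {"gripper": 10, "tx": 2, "ty": 0, "tz": 0, "ax": 0, "ay": 0, "az": 0}, {"gripper": 10, "tx": 2, "ty": 0, "tz": 0, "ax": 0, "ay": 0, "az": 0}, {"gripper": 10, "tx": 1.5, "ty": 0, "tz": 0, "ax": 0, "ay": 0, "az": 0}, {"gripper": 10, "tx": 1.5, "ty": 0, "tz": 0, "ax": 0, "ay": 0, "az": 0}, {"gripper": 10, "tx": 0, "ty": 0, "tz": 0, "ax": 0, "ay": 0, "az": 0}]}}

```text
clock: 22.12
eef_pos: [0.5701, -0.1175, 0.0431]
orientation: [0.0, 0.735, -0.678, 0.001]
contact_force: [0.3, 0.5, -1.8]
gripper_width: 0.215
grip_force: 68.6
```

```bash
python3 st.py
```

```text
[-0.      0.1342  0.0081] 0.481133143943221 [ 0.3258  0.5092 -1.822 ]
dist [ 0.0003 -0.0042 -0.0001] turn/row deg 0.073469546392044
[4.2, -0.0, 0.1] rot [-0.0008, -0.001, -0.0001]
```

Emit:
{"fn": "play_rows", "kwargs": {"moves": [{"gripper": 10, "tx": 1, "ty": 0, "tz": 0, "ax": 0, "ay": 0, "az": 0}, {"gripper": 10, "tx": 1, "ty": 0, "tz": 0, "ax": 0, "ay": 0, "az": 0}, {"gripper": 10, "tx": 1, "ty": 0, "tz": 0, "ax": 0, "ay": 0, "az": 0}]}}

```text
clock: 22.5
eef_pos: [0.5703, -0.1203, 0.043]
orientation: [-0.0, 0.735, -0.678, 0.0]
contact_force: [0.1, 0.7, -0.8]
gripper_width: 0.212
grip_force: 68.6
```

Emit:
{"fn": "play_rows", "kwargs": {"moves": [{"gripper": 10, "tx": 1, "ty": 0, "tz": 0, "ax": 0, "ay": 0, "az": 0}, {"gripper": 10, "tx": 1, "ty": 0, "tz": 0, "ax": 0, "ay": 0, "az": 0}]}}

```text
clock: 22.75
eef_pos: [0.5705, -0.1223, 0.0431]
orientation: [-0.0, 0.735, -0.678, 0.001]
contact_force: [0.4, 0.1, -1.6]
gripper_width: 0.214
grip_force: 68.6
```

Emit:
{"fn": "play_rows", "kwargs": {"moves": [{"gripper": 10, "tx": 1, "ty": 0, "tz": 0, "ax": 0, "ay": 0, "az": 0}, {"gripper": 10, "tx": 1, "ty": 0, "tz": 0, "ax": 0, "ay": 0, "az": 0}]}}

```text
clock: 23.0
eef_pos: [0.5707, -0.1242, 0.0431]
orientation: [-0.0, 0.735, -0.678, 0.001]
contact_force: [-0.2, 1.4, -2.0]
gripper_width: 0.212
grip_force: 68.6
```

```bash
python3 st.py
```

```text
[0.     0.1275 0.0081] 1.4428249947207084 [-0.1533  1.4351 -2.0294]
dist [-0.0002  0.0025 -0.0001] turn/row deg 0.0607345192616657
[-2.5, 0.0, 0.1] rot [-0.0009, -0.0006, 0.0002]
```

Emit:
{"fn": "play_rows", "kwargs": {"moves": [{"gripper": 10, "tx": 1, "ty": 0, "tz": 0, "ax": 0, "ay": 0, "az": 0}, {"gripper": 10, "tx": 1, "ty": 0, "tz": 0, "ax": 0, "ay": 0, "az": 0}]}}

```text
clock: 23.25
eef_pos: [0.5709, -0.1262, 0.0431]
orientation: [-0.0, 0.735, -0.678, 0.0]
contact_force: [0.6, 2.6, -2.4]
gripper_width: 0.212
grip_force: 68.6
```

```bash
cat > fo.py <<'E'
from h import *
F=[]
for i in range(12):
    arm.camera("top");F.append(arm.get_state()["contact_force"]@ya)
print(an(cur()[0]).round(4),np.mean(F).round(2),np.std(F).round(2))
E
python3 fo.py
```

```text
[0.     0.1255 0.0081] 1.12 0.57
```

Emit:
{"fn": "play_rows", "kwargs": {"moves": [{"gripper": 10, "tx": 1, "ty": 0, "tz": 0, "ax": 0, "ay": 0, "az": 0}, {"gripper": 10, "tx": 1, "ty": 0, "tz": 0, "ax": 0, "ay": 0, "az": 0}]}}

```text
clock: 24.1
eef_pos: [0.571, -0.128, 0.0431]
orientation: [-0.0, 0.735, -0.678, 0.0]
contact_force: [-0.0, 2.5, -1.5]
gripper_width: 0.214
grip_force: 68.6
```

```bash
python3 fo.py
python3 - <<'E'
from h import *
p,d=snap("scene",10)
a=cv2.resize(p[130:210,150:250],(600,480),interpolation=cv2.INTER_CUBIC);cv2.imwrite("pics/c10.png",a[:,:,::-1])
E
```

```text
[0.     0.1235 0.0081] 2.75 0.45
```

View pics/c10.png

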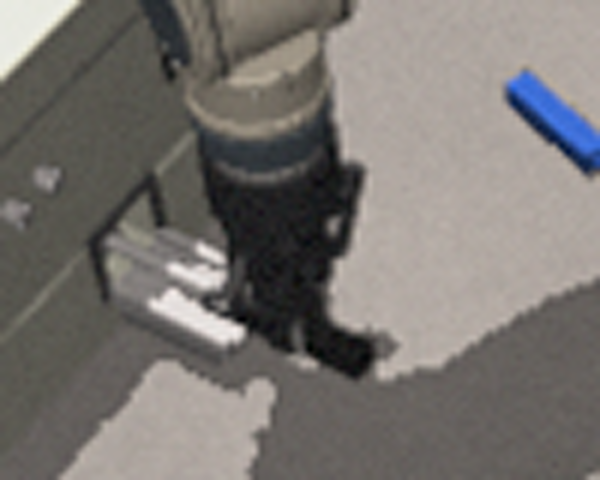

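The force rose by about 1.6 N over the last 2 mm, so the boat is on the plate and pressing it lightly by about 4 mm. The view shows the gripper outside the trough with the boat inside the tunnel. I back off slowly so that the spring sets the boat.

Emit:
{"fn": "play_rows", "kwargs": {"moves": [{"gripper": 10, "tx": -0.7, "ty": 0, "tz": 0, "ax": 0, "ay": 0, "az": 0}, {"gripper": 10, "tx": -0.7, "ty": 0, "tz": 0, "ax": 0, "ay": 0, "az": 0}, {"gripper": 10, "tx": -0.7, "ty": 0, "tz": 0, "ax": 0, "ay": 0, "az": 0}, {"gripper": 10, "tx": -0.7, "ty": 0, "tz": 0, "ax": 0, "ay": 0, "az": 0}, {"gripper": 10, "tx": -0.7, "ty": 0, "tz": 0, "ax": 0, "ay": 0, "az": 0}, {"gripper": 10, "tx": -0.7, "ty": 0, "tz": 0, "ax": 0, "ay": 0, "az": 0}, {"gripper": 10, "tx": -1, "ty": 0, "tz": 0, "ax": 0, "ay": 0, "az": 0}, {"gripper": 10, "tx": -1, "ty": 0, "tz": 0, "ax": 0, "ay": 0, "az": 0}, {"gripper": 10, "tx": -3, "ty": 0, "tz": 0, "ax": 0, "ay": 0, "az": 0}, {"gripper": 10, "tx": -6, "ty": 0, "tz": 0, "ax": 0, "ay": 0, "az": 0}]}}

```text
clock: 26.0
eef_pos: [0.5698, -0.1129, 0.0431]
orientation: [-0.0, 0.735, -0.678, 0.001]
contact_force: [0.5, -0.1, -0.9]
gripper_width: 0.211
grip_force: 68.6
```

Emit:
{"fn": "play_rows", "kwargs": {"moves": [{"gripper": 10, "tx": -15, "ty": 0, "tz": 0, "ax": 0, "ay": 0, "az": 0}, {"gripper": 10, "tx": -20, "ty": 0, "tz": 0, "ax": 0, "ay": 0, "az": 0}, {"gripper": 10, "tx": -25, "ty": 0, "tz": 0, "ax": 0, "ay": 0, "az": 0}, {"gripper": 10, "tx": -25, "ty": 0, "tz": 0, "ax": 0, "ay": 0, "az": 0}, {"gripper": 10, "tx": -25, "ty": 0, "tz": 0, "ax": 0, "ay": 0, "az": 0}, {"gripper": 10, "tx": -25, "ty": 0, "tz": 0, "ax": 0, "ay": 0, "az": 0}, {"gripper": 10, "tx": -25, "ty": 0, "tz": 0, "ax": 0, "ay": 0, "az": 0}, {"gripper": 10, "tx": -20, "ty": 0, "tz": 0, "ax": 0, "ay": 0, "az": 0}, {"gripper": 10, "tx": 0, "ty": 0, "tz": 0, "ax": 0, "ay": 0, "az": 0}]}}

```text
clock: 27.12
eef_pos: [0.5548, 0.0682, 0.043]
orientation: [-0.0, 0.736, -0.677, 0.001]
contact_force: [0.2, -0.4, -1.1]
gripper_width: 0.213
grip_force: 68.6
```

Run:
```python
from h import *
np.set_printoptions(suppress=True,precision=4)
p0,R=cur();print(p0,an(p0),arm.get_state()["qpos"].round(3),arm.get_state()["clock"])
for n in("scene","top"):
    im,d=snap(n,11);X=cloud(n,d);A=an(X)
    m=(abs(A[...,0])<.017)&(A[...,1]>-.09)&(A[...,1]<.06)&(A[...,2]>-.01)&(A[...,2]<.035);
    b=A[m]
    for y in np.arange(-.06,.05,.006):
        k=abs(b[:,1]-y)<.003
        if k.sum():print(n,round(y,3),k.sum(),"z",np.percentile(b[k,2],[5,50,95]),"bright",im[m][k].mean())
a=cv2.resize(load("scene",11)[0][140:200,150:215],(650,600),interpolation=cv2.INTER_CUBIC);cv2.imwrite("pics/c11.png",a[:,:,::-1])
```

```text
[0.5548 0.0682 0.043 ] [-0.0002  0.3205  0.008 ] [-0.028  0.394 -0.287  0.889 -0.001 -1.682] 27.125
scene -0.03 2 z [-0.0018 -0.0007  0.0004] bright 99.16666666666667
scene -0.024 5 z [-0.004  -0.0003  0.0007] bright 136.6
scene -0.018 9 z [-0.0036 -0.0006  0.0023] bright 143.55555555555554
scene -0.012 9 z [-0.0045 -0.0023  0.0031] bright 142.40740740740742
scene -0.006 9 z [-0.0024  0.0002  0.0026] bright 140.07407407407408
scene -0.0 14 z [-0.0022  0.0002  0.0027] bright 134.92857142857142
scene 0.006 12 z [-0.0052 -0.0013  0.0028] bright 125.27777777777777
scene 0.012 8 z [-0.0023  0.0004  0.0039] bright 126.20833333333333
scene 0.018 14 z [-0.0029  0.0008  0.0018] bright 126.02380952380952
scene 0.024 11 z [-0.0063 -0.0012  0.003 ] bright 124.81818181818181
scene 0.03 13 z [-0.0036  0.0011  0.0046] bright 152.17948717948718
scene 0.036 12 z [-0.0053 -0.0005  0.0017] bright 219.5
scene 0.042 10 z [-0.0041 -0.0007  0.0045] bright 222.66666666666666
scene 0.048 12 z [-0.0022  0.0009  0.0052] bright 220.80555555555554
top -0.006 10 z [-0.0071 -0.0037  0.0058] bright 60.86666666666667
top -0.0 13 z [-0.0072  0.0001  0.0078] bright 86.35897435897436
top 0.006 12 z [-0.0058 -0.0011  0.0028] bright 78.52777777777777
top 0.012 15 z [-0.0069 -0.0014  0.0055] bright 78.82222222222222
top 0.018 14 z [-0.0078 -0.0019  0.0052] bright 78.54761904761905
top 0.024 14 z [-0.0043  0.0003  0.0046] bright 76.16666666666667
top 0.03 9 z [-0.0067 -0.0015  0.0023] bright 92.48148148148148
top 0.036 13 z [-0.0077 -0.0008  0.0052] bright 157.02564102564102
top 0.042 11 z [-0.0042 -0.0001  0.0058] bright 164.21212121212122
top 0.048 14 z [-0.0072 -0.0004  0.0072] bright 162.88095238095238
```

View pics/c11.png

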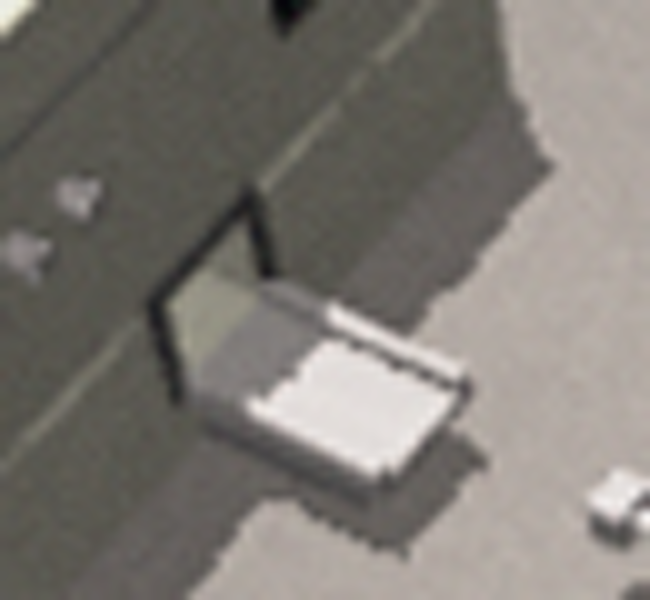

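The trough is empty and the tunnel floor is visible to about 27 mm inside, which fits a boat fully home. Now I lower the pusher onto the bench.

Emit:
{"fn": "play_rows", "kwargs": {"moves": [{"gripper": 10, "tx": 0, "ty": 0, "tz": 12, "ax": 0, "ay": 0, "az": 0}, {"gripper": 10, "tx": 0, "ty": 0, "tz": 12, "ax": 0, "ay": 0, "az": 0}, {"gripper": 10, "tx": 0, "ty": 0, "tz": 8, "ax": 0, "ay": 0, "az": 0}, {"gripper": 10, "tx": 0, "ty": 0, "tz": 3, "ax": 0, "ay": 0, "az": 0}, {"gripper": 10, "tx": 0, "ty": 0, "tz": 1, "ax": 0, "ay": 0, "az": 0}, {"gripper": 10, "tx": 0, "ty": 0, "tz": 1, "ax": 0, "ay": 0, "az": 0}, {"gripper": 10, "tx": 0, "ty": 0, "tz": 0, "ax": 0, "ay": 0, "az": 0}]}}

```text
clock: 28.1
eef_pos: [0.5553, 0.0664, 0.0062]
orientation: [-0.0, 0.735, -0.678, 0.001]
contact_force: [-0.3, -0.8, -2.4]
gripper_width: 0.212
grip_force: 68.6
```

Emit:
{"fn": "play_rows", "kwargs": {"moves": [{"gripper": 10, "tx": 0, "ty": 0, "tz": 0.6, "ax": 0, "ay": 0, "az": 0}, {"gripper": 10, "tx": 0, "ty": 0, "tz": 0.4, "ax": 0, "ay": 0, "az": 0}, {"gripper": 10, "tx": 0, "ty": 0, "tz": 0, "ax": 0, "ay": 0, "az": 0}]}}

```text
clock: 28.48
eef_pos: [0.5553, 0.0664, 0.005]
orientation: [-0.0, 0.735, -0.678, 0.001]
contact_force: [-0.1, -0.1, -1.5]
gripper_width: 0.212
grip_force: 68.7
```

Emit:
{"fn": "play_rows", "kwargs": {"moves": [{"gripper": 24, "tx": 0, "ty": 0, "tz": 0, "ax": 0, "ay": 0, "az": 0}, {"gripper": 30, "tx": 0, "ty": 0, "tz": 0, "ax": 0, "ay": 0, "az": 0}, {"gripper": 50, "tx": 0, "ty": 0, "tz": 0, "ax": 0, "ay": 0, "az": 0}, {"gripper": 50, "tx": 0, "ty": 0, "tz": 0, "ax": 0, "ay": 0, "az": 0}, {"gripper": 50, "tx": 0, "ty": 0, "tz": -10, "ax": 0, "ay": 0, "az": 0}, {"gripper": 50, "tx": 0, "ty": 0, "tz": -30, "ax": 0, "ay": 0, "az": 0}, {"gripper": 50, "tx": 0, "ty": 0, "tz": -50, "ax": 0, "ay": 0, "az": 0}, {"gripper": 50, "tx": 0, "ty": 0, "tz": -60, "ax": 0, "ay": 0, "az": 0}, {"gripper": 50, "tx": 0, "ty": 0, "tz": -30, "ax": 0, "ay": 0, "az": 0}, {"gripper": 50, "tx": 0, "ty": 0, "tz": 0, "ax": 0, "ay": 0, "az": 0}], "squeeze": 20}}

```text
clock: 29.72
eef_pos: [0.5562, 0.0665, 0.1883]
orientation: [-0.002, 0.735, -0.678, 0.003]
contact_force: [-0.3, 0.2, -0.5]
gripper_width: 0.588
grip_force: 0.0
```

Run:
```python
from h import *
print(arm.get_state()["qd"].round(3),cur()[0],arm.get_state()["clock"])
for n in("scene","top"):
    im,d=snap(n,12);A=an(cloud(n,d))
    for lo in(.165,.2,.24,.29,.33,.355):
        m=(abs(A[...,0])<.03)&(A[...,1]>lo)&(A[...,1]<lo+.01)&(A[...,2]>-.03)&(A[...,2]<.0);b=A[m]
        if len(b)>2:print(n,lo,len(b),np.median(b[:,0]).round(4),np.percentile(b[:,2]+.035,[50,90]).round(4))
cv2.imwrite("pics/s12.png",load("scene",12)[0][:,:,::-1])
```

```text
[-0.003  0.035 -0.071 -0.045  0.     0.001] [0.55616046 0.06645733 0.18827578] 29.725
scene 0.165 16 0.0062 [0.0184 0.0217]
scene 0.2 10 0.0028 [0.0131 0.0153]
scene 0.24 6 0.0024 [0.0133 0.0163]
scene 0.29 20 0.0021 [0.0181 0.0208]
scene 0.33 22 0.0043 [0.0183 0.0215]
scene 0.355 19 0.0048 [0.0191 0.0225]
top 0.165 14 0.0001 [0.0182 0.023 ]
top 0.2 12 -0.0014 [0.0129 0.0184]
```

View pics/s12.png

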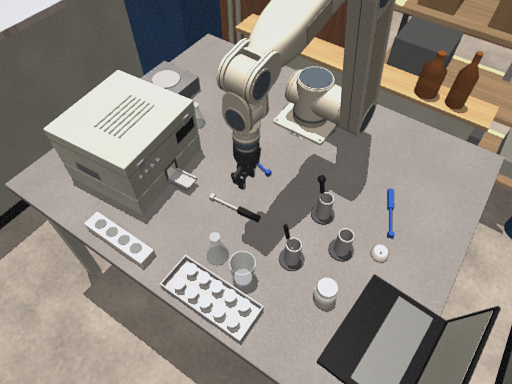

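The pusher lies flat and free at (236,208), the boat is in the tunnel, holder A stands empty at (343,240), and everything else stands. I hand it in.

```bash
python3 -c "
from cell import arm;print(arm.sign_off())"
```

```text
the job is handed in; nothing more can be done
None
```

The job is handed in at about 30 s: the boat was pushed home lightly against the buffer plate (judged from the force rise and the clear tunnel floor, since the boat itself was out of view), the pusher lies flat and released on the bench, and the last picture shows everything else standing.

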